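# Clear the tasting corner of the pastry counter

### The job

Clear the tasting corner: carry the sample boat by its handle over the round tub, tilt it sideways to about 55 degrees (not as far as on its side) until all the candied cherries have rolled into the tub, then bring it level and set it back on its board. Hang every tasting cup that lies on the mat upside down on the drying rack, one cup to a peg, pushed down until its bottom rests on the peg. Leave the eclair plate, the jar and the shaker where they are.

Things in the scene. Friction and masses are not known exactly. Their poses are not given: they have to be found in the camera images.
- cup0: square white porcelain tasting cup, 70 mm long, 48 x 48 mm outside, walls 3 mm, bottom 5 mm (hollow 42 x 42 mm, 65 mm deep), 0.1 kg. Origin at its very middle; its +x points out of the open mouth, the closed bottom is at -x. At first it lies on its side on the mat (origin 24 mm above it), mouth roughly away from the robot; grip it across its sides, nearer the bottom. May be absent
- cup1: square white porcelain tasting cup, 70 mm long, 48 x 48 mm outside, walls 3 mm, bottom 5 mm (hollow 42 x 42 mm, 65 mm deep), 0.1 kg. Origin at its very middle; its +x points out of the open mouth, the closed bottom is at -x. At first it lies on its side on the mat (origin 24 mm above it), mouth roughly away from the robot; grip it across its sides, nearer the bottom. May be absent
- cup2: square white porcelain tasting cup, 70 mm long, 48 x 48 mm outside, walls 3 mm, bottom 5 mm (hollow 42 x 42 mm, 65 mm deep), 0.1 kg. Origin at its very middle; its +x points out of the open mouth, the closed bottom is at -x. At first it lies on its side on the mat (origin 24 mm above it), mouth roughly away from the robot; grip it across its sides, nearer the bottom. May be absent
- cup3: square white porcelain tasting cup, 70 mm long, 48 x 48 mm outside, walls 3 mm, bottom 5 mm (hollow 42 x 42 mm, 65 mm deep), 0.1 kg. Origin at its very middle; its +x points out of the open mouth, the closed bottom is at -x. At first it lies on its side on the mat (origin 24 mm above it), mouth roughly away from the robot; grip it across its sides, nearer the bottom. May be absent
- peg0 (a point): centre of the flat top of one of the rack's four upright wooden pegs, 94 mm above the counter. Peg: round, 28 mm thick, tapering to 20 mm over the top 16 mm, 80 mm tall above the deck. A cup hung on it rests with its bottom on the peg's top, its rim 15 mm clear of the deck, with 7 mm of play all round
- peg1 (a point): centre of the flat top of one of the rack's four upright wooden pegs, 94 mm above the counter. Peg: round, 28 mm thick, tapering to 20 mm over the top 16 mm, 80 mm tall above the deck. A cup hung on it rests with its bottom on the peg's top, its rim 15 mm clear of the deck, with 7 mm of play all round
- peg2 (a point): centre of the flat top of one of the rack's four upright wooden pegs, 94 mm above the counter. Peg: round, 28 mm thick, tapering to 20 mm over the top 16 mm, 80 mm tall above the deck. A cup hung on it rests with its bottom on the peg's top, its rim 15 mm clear of the deck, with 7 mm of play all round
- peg3 (a point): centre of the flat top of one of the rack's four upright wooden pegs, 94 mm above the counter. Peg: round, 28 mm thick, tapering to 20 mm over the top 16 mm, 80 mm tall above the deck. A cup hung on it rests with its bottom on the peg's top, its rim 15 mm clear of the deck, with 7 mm of play all round
- rack: fixed wooden drying rack: deck 90 x 390 x 14 mm with four pegs in a row along its y axis, 100 mm apart, at y = -150, -50, 50 and 150 mm. Origin under the deck's centre
- mat: fixed thin grey draining mat, 100 x 520 x 4 mm, on which the cups lie; origin under its centre
- boat: steel sample boat, 0.2 kg, holding the cherries: tray 86 mm long (along x), flat floor 44 mm wide, end walls 21 mm high; its two long sides slope out at 32 degrees to lips 47 mm from the centre line, 20 mm up, over which cherries roll. Origin under the floor's centre, z up when level. Square wooden handle 14 x 14 mm, 105 mm long, to -x, its axis 27 mm up
- boat_grip (a point): point on the boat's handle axis, 85 mm from the tray's centre towards -x and 27 mm above the underside; a good place to grip from above, fingers closing across the handle
- board: fixed dark wooden board, 120 x 120 x 12 mm, on which the boat stands; origin under its centre
- tub: fixed round steel tub, open at the top: 60 mm high, mouth 150 mm across outside, inside 128 mm at the floor and 142 mm at the mouth, floor 5 mm thick. Origin under its centre
- cherry0: candied cherry, a ball 20 mm across; origin at its centre. In the boat at the start. May be absent
- cherry1: candied cherry, a ball 20 mm across; origin at its centre. In the boat at the start. May be absent
- cherry2: candied cherry, a ball 20 mm across; origin at its centre. In the boat at the start. May be absent
- cherry3: candied cherry, a ball 20 mm across; origin at its centre. In the boat at the start. May be absent
- cherry4: candied cherry, a ball 20 mm across; origin at its centre. In the boat at the start. May be absent
- eclair: bystander: small white plate 110 mm across with an eclair, 45 mm high in all; origin under its centre
- jar: bystander: closed jar 64 mm across, 85 mm high; origin under its centre
- shaker: bystander: aluminium sugar shaker 52 mm across, 82 mm high; origin under its centre

How it is judged:
On the way, in this order (a step that is already met when the one before it is completed fails the run):
1. the boat is held over the tub, tilted between 43 and 75 degrees (angle between boat's own z axis and vertical between 0.75 and 1.31 rad and horizontal distance between boat and tub below 0.11 m and height (world z) of boat above 0.06 m), for 0.3 s.
2. all the cherries are in the tub and the boat stands level on its board, released (horizontal distance between each of cherry0, cherry1, cherry2, cherry3, cherry4 and tub below 0.072 m and height (world z) of each of cherry0, cherry1, cherry2, cherry3, cherry4 below 0.055 m and horizontal distance between boat and board below 0.04 m and angle between boat's own z axis and vertical below 0.1 rad and height (world z) of boat below 0.02 m and linear speed of boat below 0.03 m/s and contact force between the fingers and boat below 0.3 N), for 0.3 s.
At the end, for the whole second after the job is handed in: All cherries lie in the tub; the boat stands level (6 deg) on its board, within 40 mm of its centre, released, at rest; every cup hangs at rest mouth down (14 deg) on a peg, its middle within 14 mm sideways of the peg's axis and at most 72 mm above the counter (64 when seated) (all of step 2 and angle between each of cup0, cup1, cup2, cup3's own x axis and vertical above 2.9 rad and linear speed of each of cup0, cup1, cup2, cup3 below 0.03 m/s and height (world z) of each of cup0, cup1, cup2, cup3 below 0.072 m and (horizontal distance between cup0 and peg0 below 0.014 m or horizontal distance between cup0 and peg1 below 0.014 m or horizontal distance between cup0 and peg2 below 0.014 m or horizontal distance between cup0 and peg3 below 0.014 m) and (horizontal distance between cup1 and peg0 below 0.014 m or horizontal distance between cup1 and peg1 below 0.014 m or horizontal distance between cup1 and peg2 below 0.014 m or horizontal distance between cup1 and peg3 below 0.014 m) and (horizontal distance between cup2 and peg0 below 0.014 m or horizontal distance between cup2 and peg1 below 0.014 m or horizontal distance between cup2 and peg2 below 0.014 m or horizontal distance between cup2 and peg3 below 0.014 m) and (horizontal distance between cup3 and peg0 below 0.014 m or horizontal distance between cup3 and peg1 below 0.014 m or horizontal distance between cup3 and peg2 below 0.014 m or horizontal distance between cup3 and peg3 below 0.014 m)); the robot touches nothing.
It fails at once if the boat is tipped onto its side or over (past 86 degrees) (angle between boat's own z axis and vertical above 1.5 rad).
It fails at once if the eclair is moved more than 30 mm (distance of eclair from where it was at the start of the episode above 0.03 m).
It fails at once if the jar is moved more than 30 mm (distance of jar from where it was at the start of the episode above 0.03 m).
It fails at once if the shaker is moved more than 30 mm (distance of shaker from where it was at the start of the episode above 0.03 m).
Of cup0, cup1, cup2, cup3 only 3 to 4 are there at a start; the rules pass over those that are not, and their reading is None.
Of cherry0, cherry1, cherry2, cherry3, cherry4 only 3 to 5 are there at a start; the rules pass over those that are not, and their reading is None.
At some moment in a run one of cup0, cup1, cup2, cup3 may be knocked a few centimetres aside while the robot is not near it.
It also fails if it takes over 200 s, if anything falls off the work surface, if the arm or the gripper's body presses on something with over 40 N, if the wrist force passes 120 N, or if a joint passes its speed limit or range.

### The arm

A 6-joint arm with a two-finger parallel gripper is mounted at the origin on the work surface. World frame = base frame: x ahead of the robot, y to its left, z up, the work surface at z = 0. Lengths are in m, angles in rad, forces in N, time in s.
With the tool pointing down it reaches from about 0.25 to 0.775 m from the base axis. Payload 4 kg.
Tool frame: the origin (TCP) lies on the centre line of the jaws, within the pads' length; the fingertips stand 14 mm ahead of it and the grasp point (between the pads) lies 5 mm behind it; z points along the fingers, y is the line along which they close (so a half turn about z gives the same grasp; the last joint's range is limited). The gripper opens to 85 mm and grips with 20 to 120 N. Pads are 22 mm wide; open, the fingers measure 114 mm over their backs; the gripper's body (76 mm by 85 mm) begins 54 mm behind the grasp point. The pads swing forward as they close: fully open they stand 13 mm farther back than shut.
Start: joints at [1.209, 0.087, 1.371, -0, 1.684, -0.103], TCP at [0.141, 0.532, 0.245] pointing down, gripper open.
Joint ranges: [-3.1, 3.1], [-0.76, 2.03], [0.27, 2.55], [-1.08, 4.22], [0.17, 2.65], [-2.57, 2.57]. Speed limits (rad/s): [2.79, 2.79, 3.14, 3.14, 3.14, 3.14].

### API

Orientations are given as a unit quaternion [x, y, z, w].
In Python, from cell import ctrl gives the robot as it stands. The module is installed in compiled form; this text tells all that it offers.
- The arm moves only by the tool send_rows, never from a script. Its argument "increments" is a list of rows, each a list of 3 entries, a list of its own where there are three numbers: the shift along the tool's x, y, z as a fraction of full scale, then the turn, a rotation vector about the tool's x, y, z as a fraction of full scale, then the closure, from -1 (fully open) to 1 (shut). In form: [[[x, y, z], [ax, ay, az], hand], ...]. A call has 1 to 5 rows; each row is the pose to reach, as a shift and turn from the pose commanded when the call began, along the tool's axes at that moment; what a row does not reach only later rows make up. Full scale, the value 1, is 0.5 m for a shift and 0.5 rad for a turn. A row lasts 1/8 s, in which the tool goes at most 62.5 mm and 10.7 degrees, less where a joint would pass 70% of its speed; a pose out of reach is approached as far as the arm can. A call with a number of a shift or a turn outside -1 to 1 is refused whole. A call with a gripper value outside its range is refused whole. The fingers move at their own pace and stop on an object; "squeeze" is the grip in N (left out, the last holds). Time passes only in rows, so rows that repeat a pose let the fingers close. It gives the time, the measured TCP pose, the force, the opening and the grip force at its end, in the units of the state.
- ctrl.state(): the state, without advancing time (a new reading comes with each control period).
- ctrl.camera(name): name is "scene" or "top"; returns a dict with "color" (480x640x3 uint8, red, green, blue), "intrinsics" (3x3 intrinsics, pixels), "pose" (4x4, takes a point from camera to world coordinates). Camera axes: x right, y down, z forward; pixel columns grow to the right and rows downward; lengths in m; the calibration is good to about 2 mm. A picture is of the moment at which its call begins. There is no depth.
- ctrl.hand_in(): hands the job in; it is judged then, once.
The state is a dict: "time_s": time; "joints": joint angles; "dq": joint speeds; "joint_efforts": joint torques, N m; "position": TCP position; "ee_rot": TCP orientation; "contact_force": force on the tool from outside, world axes, zero at the start; "torque": the same for the moment, N m; "opening": finger opening in m; "finger_force": force on a finger pad.
Only numpy, scipy, OpenCV 4.12 (cv2) and the standard library are available. Lean on these libraries where they do the work, as an engineer would, in place of code of your own. Each camera call takes 0.05 s, during which the arm holds its last target. There are 200 camera calls.

## Working session

There is one attempt and no reset: what is moved stays moved. The work goes in short steps, Python scripts to look and compute and a tool call to move; the robot and the scene stay as the last step left them, time stands still between calls to the robot, and variables do not carry over. Pictures are saved under pics/ and viewed, at most 14 in all, crops included, and the job is handed in when it is done.

Besides the shell and the picture viewer there is one more tool, called after "Emit:" by a JSON object that holds its "name" and its "arguments", one argument or row to a line. send_rows: Moves the arm, as the interface text tells. Its arguments: {"type":"object","properties":{"increments":{"type":"array","items":{"type":"array"}},"squeeze":{"type":"number"}},"required":["increments"]}

```bash
mkdir -p pics
python3 - <<'E'
from cell import ctrl
import cv2,numpy as np
print(ctrl.state())
for n in("top","scene"):
    c=ctrl.camera(n);cv2.imwrite(f"pics/{n}0.png",c["color"][:,:,::-1]);print(n,c["intrinsics"],c["pose"].round(4) if hasattr(c["pose"],'round') else c["pose"])
E
```

```text
{'time_s': 0.0, 'joints': array([ 1.20890649e+00,  8.79934402e-02,  1.37226161e+00,  2.00530143e-05,
        1.68357402e+00, -1.03103193e-01]), 'dq': array([ 8.65193748e-05,  8.90738639e-04, -5.37165638e-04, -8.44814874e-04,
        5.10435855e-04,  1.82568709e-05]), 'joint_efforts': array([ 2.58834561e-04, -3.51864660e+01, -3.13273859e+01, -1.45450645e-04,
        1.10035573e-02,  1.28619496e-05]), 'position': array([0.1405873 , 0.53125735, 0.24411433]), 'ee_rot': array([ 1.29031371e-01,  9.91639882e-01, -1.08582505e-03, -2.67339370e-04]), 'contact_force': array([0.11680496, 0.1783064 , 0.17914447]), 'torque': array([-0.04842994, -0.01242245, -0.03472846]), 'finger_force': 0.0, 'opening': 0.08504985095490275}
top [[533.61458823   0.         327.36178005]
 [  0.         533.61458823 232.86453937]
 [  0.           0.           1.        ]] [[-0.0158 -0.9968  0.0778  0.4614]
 [-0.9998  0.0165  0.0085 -0.0213]
 [-0.0097 -0.0777 -0.9969  1.434 ]
 [ 0.      0.      0.      1.    ]]
scene [[440.25233331   0.         321.52498292]
 [  0.         440.25233331 241.14218013]
 [  0.           0.           1.        ]] [[ 0.3795  0.6878 -0.6188  1.2734]
 [ 0.9251 -0.2742  0.2625 -0.3093]
 [ 0.0109 -0.6721 -0.7404  0.887 ]
 [ 0.      0.      0.      1.    ]]
```

View pics/top0.png

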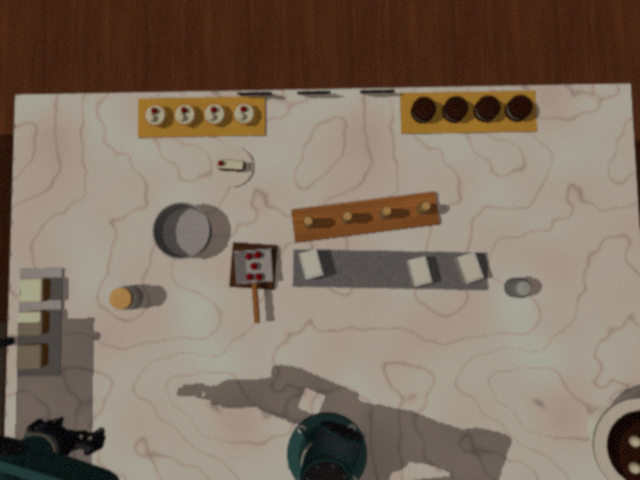

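View pics/scene0.png

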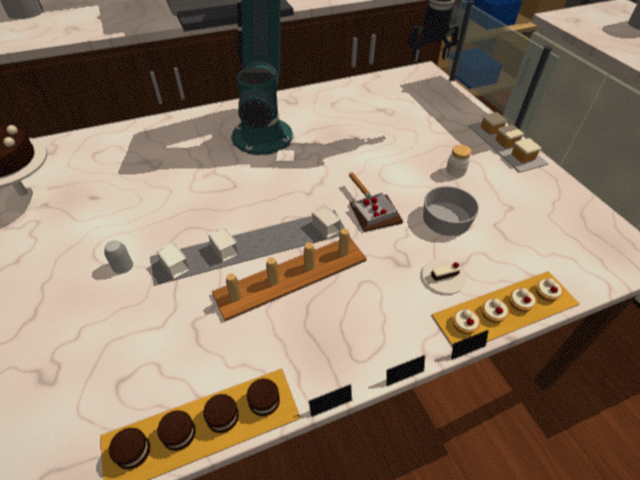

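The top view shows the boat's tray at (254,265) with its handle end at (257,322), and the tub at (183,230). Peg tops are near (309,222), (347,216), (386,211) and (425,206). There are three cups, near (312,264), (422,271) and (471,267), with the jar at (121,298), the shaker at (520,287) and the eclair at (235,166). The scene view agrees on three cups and shows about 5 cherries.

```bash
cat > h.py <<'E'
from cell import ctrl
import cv2,numpy as np
from scipy.spatial.transform import Rotation as R
def p2w(c,uv,z):
    d=c["pose"][:3,:3]@np.linalg.inv(c["intrinsics"])@np.array([uv[0],uv[1],1.]);o=c["pose"][:3,3]
    return o+d*(z-o[2])/d[2]
def w2p(c,p):
    T=np.linalg.inv(c["pose"]);q=c["intrinsics"]@(T[:3,:3]@np.asarray(p)+T[:3,3]);return q[:2]/q[2]
def plan(pos,Rt,rot=None):
    "fractions in tool axes from the present measured pose to the target"
    s=ctrl.state();R0=R.from_quat(s["ee_rot"])
    sh=R0.inv().apply(np.array(pos)-s["position"])/.5
    tr=(R0.inv()*Rt).as_rotvec()/.5
    print("shift",sh.round(4),"turn",tr.round(4),"|turn|deg",np.degrees(np.linalg.norm(tr)*.5).round(1))
def down(yaw,approach=0): # tool down, tool x axis at world heading yaw
    return R.from_euler('z',yaw)*R.from_euler('x',np.pi)
E
python3 - <<'E'
from h import *
c=ctrl.camera("top");im=c["color"]
cv2.imwrite("pics/crop1.png",cv2.resize(im[190:330,220:500,::-1],None,fx=2.85,fy=2.85,interpolation=cv2.INTER_CUBIC))
hsv=cv2.cvtColor(im,cv2.COLOR_RGB2HSV)
m=((hsv[...,1]<60)&(hsv[...,2]>165)).astype(np.uint8)
roi=np.zeros_like(m);roi[245:292,292:492]=1
n,l,st,ce=cv2.connectedComponentsWithStats(m*roi)
for i in range(1,n):
    if st[i,4]>100:
        pts=np.argwhere(l==i)[:,::-1].astype(np.float32);r=cv2.minAreaRect(pts);print(st[i],r,np.array([p2w(c,q,.052)[:2] for q in cv2.boxPoints(r)]).round(4).tolist())
for n_,uv,z in(("tub",(183,230),.06),("boat",(254,265),.03),("hend",(257,322),.045),("shaker",(520,287),.08),("jar",(121,298),.085),("p0",(309,222),.094),("p1",(347,216),.094),("p2",(386,211),.094),("p3",(425,206),.094)):
    print(n_,p2w(c,uv,z).round(3))
E
```

```text
tub [0.582 0.364 0.06 ]
boat [0.489 0.185 0.03 ]
hend [0.342 0.176 0.045]
shaker [ 0.422 -0.492  0.08 ]
jar [0.411 0.513 0.085]
p0 [0.594 0.036 0.094]
p1 [ 0.608 -0.06   0.094]
p2 [ 0.619 -0.159  0.094]
p3 [ 0.63  -0.257  0.094]
```

View pics/crop1.png

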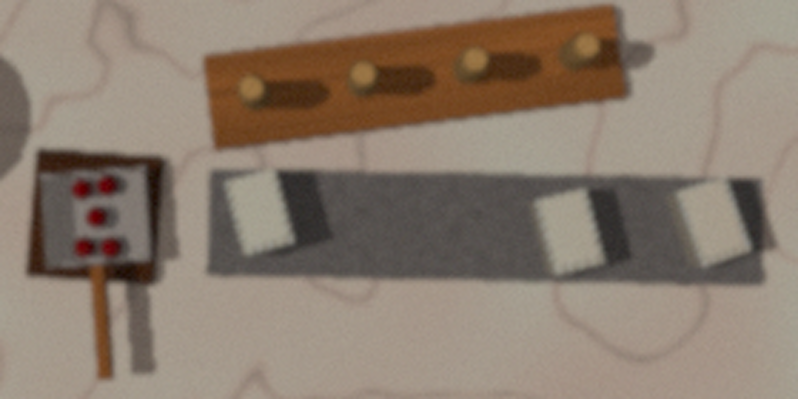

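The crop shows 5 cherries in the boat and its handle from crop (97,266) to (106,378). The peg tops are at crop (252,90), (363,76), (474,62) and (586,46). The three cups are turned slightly off the x axis.

```bash
cat >> h.py <<'E'
def pegs(c): return [p2w(c,(u/2.85+220,v/2.85+190),.094) for u,v in((252,90),(363,76),(474,62),(586,46))]
def cups(c):
    g=cv2.GaussianBlur(cv2.cvtColor(c["color"],cv2.COLOR_RGB2GRAY),(3,3),0)[250:288,295:487]
    g=cv2.resize(g,None,fx=4,fy=4,interpolation=cv2.INTER_CUBIC)
    t,m=cv2.threshold(g,0,255,cv2.THRESH_OTSU)
    n,l,st,ce=cv2.connectedComponentsWithStats(m);out=[]
    for i in range(1,n):
        if st[i,4]>3000:
            k=cv2.findContours((l==i).astype(np.uint8),cv2.RETR_EXTERNAL,cv2.CHAIN_APPROX_NONE)[0][0]
            r=cv2.minAreaRect(k);b=[p2w(c,((q[0]+.5)/4-.5+295,(q[1]+.5)/4-.5+250),.052)[:2] for q in cv2.boxPoints(r)]
            b=np.array(b);e=[b[1]-b[0],b[2]-b[1]];L=max(e,key=np.linalg.norm);L=L*np.sign(L[0])
            out.append((b.mean(0).round(4),np.degrees(np.arctan2(L[1],L[0])).round(1),sorted(np.linalg.norm(x).round(4) for x in e)))
    return out
E
python3 - <<'E'
from h import *
c=ctrl.camera("top")
for x in cups(c):print(*x)
P=np.array(pegs(c));print(P.round(4).tolist(),np.linalg.norm(np.diff(P,axis=0),axis=1))
f=lambda u,v,z:p2w(c,(u/2.85+220,v/2.85+190),z)
a,b=f(97,266,.046),f(106,378,.046);print("handle",a,b,np.linalg.norm(b-a),np.degrees(np.arctan2(*(a-b)[1::-1])))
t=f(97,218,.03);print("tray",t)
im=c["color"];hsv=cv2.cvtColor(im,cv2.COLOR_RGB2HSV)
# tub mouth: ellipse from rim, crop
cv2.imwrite("pics/tub.png",cv2.resize(im[190:330,130:300,::-1],None,fx=4,fy=4,interpolation=cv2.INTER_CUBIC))
E
```

```text
[0.4909 0.0363] 12.5 [np.float64(0.0492), np.float64(0.0752)]
[ 0.4791 -0.24  ] 89.1 [np.float64(0.0856), np.float64(0.3571)]
[ 0.4675 -0.2444] 13.2 [np.float64(0.049), np.float64(0.0713)]
[[0.5954, 0.0374, 0.094], [0.6062, -0.0611, 0.094], [0.617, -0.1596, 0.094], [0.6295, -0.259, 0.094]] [0.09907707 0.09907822 0.1002178 ]
handle [0.4416223  0.18267344 0.046     ] [0.3405934  0.17503553 0.046     ] 0.10131721191142501 4.3234085785826775
tray [0.4854959  0.18479992 0.03      ]
```

View pics/tub.png

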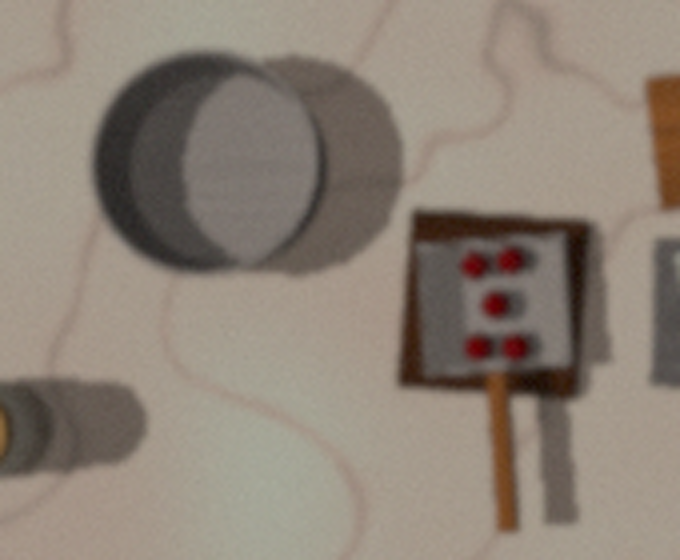

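The tub mouth spans crop x 94–325 and y 50–272, so its centre is at pixel (182.3,230.3). The board centre is at crop (495,303), and the boat sits on it with its handle end at (508,530).

Run:
```python
from h import *
c=ctrl.camera("top")
print("tub",p2w(c,(182.25,230.25),.06),"board",p2w(c,(253.7,265.8),.012))
plan((.402,.180,.16),down(np.radians(184.3)))
```

```text
tub [0.58166428 0.36611688 0.06      ] board [0.48765683 0.18832698 0.012     ]
shift [-0.6851 -0.5456  0.17  ] turn [-2.100e-03 -5.000e-04 -6.677e-01] |turn|deg 19.1
```

Emit:
{"name": "send_rows", "arguments": {
  "increments": [
    [[-0.1,-0.08,0.02],[0,0,-0.1],-1],
    [[-0.2,-0.16,0.04],[0,0,-0.2],-1],
    [[-0.3,-0.24,0.06],[0,0,-0.3],-1],
    [[-0.4,-0.32,0.08],[0,0,-0.45],-1],
    [[-0.5,-0.4,0.1],[0,0,-0.55],-1]
  ],
  "squeeze": 90
}}

```text
time_s: 0.88
position: [0.3253, 0.2819, 0.1969]
ee_rot: [-0.009, 1.0, 0.0, 0.0]
contact_force: [0.4, 0.7, 0.6]
opening: 0.0856
finger_force: 0.0
```

Run:
```python
from h import *
print(ctrl.state()["joints"]);plan((.402,.180,.10),down(np.radians(184.3)))
```

```text
[ 5.82232751e-01 -1.69969648e-01  1.71419777e+00  8.81652427e-06
  1.59629681e+00 -1.00708086e+00]
shift [-0.1495 -0.2067  0.1939] turn [ 0.0011  0.0018 -0.1131] |turn|deg 3.2
```

Emit:
{"name": "send_rows", "arguments": {
  "increments": [
    [[-0.08,-0.1,0.08],[0,0,-0.05],-1],
    [[-0.15,-0.207,0.194],[0,0,-0.11],-1],
    [[-0.15,-0.207,0.194],[0,0,-0.113],-1],
    [[-0.15,-0.207,0.194],[0,0,-0.113],-1]
  ]
}}

```text
time_s: 1.38
position: [0.4002, 0.1795, 0.0978]
ee_rot: [-0.034, 0.999, -0.001, -0.003]
contact_force: [-0.2, 0.3, 0.2]
opening: 0.0856
finger_force: 0.0
```

Run:
```python
from h import *
print(ctrl.state()["joints"]);plan((.402,.180,.037),down(np.radians(184.3)))
```

```text
[ 2.92144153e-01 -8.00890008e-02  1.83724038e+00  9.04769506e-05
  1.38975316e+00 -1.34762677e+00]
shift [-0.0043  0.0009  0.1216] turn [-0.0021 -0.0104 -0.0122] |turn|deg 0.5
```

Emit:
{"name": "send_rows", "arguments": {
  "increments": [
    [[-0.004,0,0.06],[0,0,0],-1],
    [[-0.004,0,0.12],[0,0,0],-1],
    [[-0.004,0,0.12],[0,0,0],-1]
  ]
}}

```text
time_s: 1.75
position: [0.4013, 0.182, 0.039]
ee_rot: [-0.037, 0.999, -0.0, -0.002]
contact_force: [-0.4, -0.4, -0.7]
opening: 0.0852
finger_force: 0.0
```

Emit:
{"name": "send_rows", "arguments": {
  "increments": [
    [[0,0,0],[0,0,0],1],
    [[0,0,0],[0,0,0],1],
    [[0,0,0],[0,0,0],1],
    [[0,0,0],[0,0,0],1],
    [[0,0,0],[0,0,0],1]
  ],
  "squeeze": 90
}}

```text
time_s: 2.38
position: [0.4036, 0.1813, 0.0409]
ee_rot: [-0.036, 0.999, -0.0, 0.001]
contact_force: [-1.1, -1.0, 3.9]
opening: 0.0119
finger_force: 87.7
```

Emit:
{"name": "send_rows", "arguments": {
  "increments": [
    [[0,0,0],[0,0,0],1],
    [[0,0,0],[0,0,0],1],
    [[0,0,0],[0,0,0],1]
  ]
}}

```text
time_s: 2.75
position: [0.4036, 0.1813, 0.0408]
ee_rot: [-0.036, 0.999, -0.0, 0.0]
contact_force: [-1.8, -1.7, 5.4]
opening: 0.012
finger_force: 87.8
```

Emit:
{"name": "send_rows", "arguments": {
  "increments": [
    [[0,0,-0.03],[0,0,0],1],
    [[0,0,-0.08],[0,0,0],1],
    [[0,0,-0.14],[0,0,0],1],
    [[0,0,-0.2],[0,0,0],1],
    [[0,0,-0.24],[0,0,0],1]
  ]
}}

```text
time_s: 3.38
position: [0.403, 0.1816, 0.1615]
ee_rot: [-0.036, 0.999, 0.0, 0.0]
contact_force: [-0.6, 0.3, -3.4]
opening: 0.0121
finger_force: 87.8
```

Run:
```python
from h import *
s=ctrl.state();print(s["joints"],s["position"],s["opening"],s["contact_force"])
c=ctrl.camera("scene");cv2.imwrite("pics/lift.png",cv2.resize(c["color"][130:290,280:520,::-1],None,fx=3,fy=3))
plan((.497,.366+.035,.145),down(np.radians(184.1)))
```

```text
[ 2.94495293e-01 -1.24827860e-01  1.74617370e+00  6.19396959e-04
  1.51970314e+00 -1.34901637e+00] [0.40298469 0.18157853 0.16148123] 0.012091144937677158 [-0.57228784  0.31048233 -3.39407225]
shift [-0.2164  0.4233  0.0401] turn [0.0035 0.0101 0.0023] |turn|deg 0.3
```

View pics/lift.png

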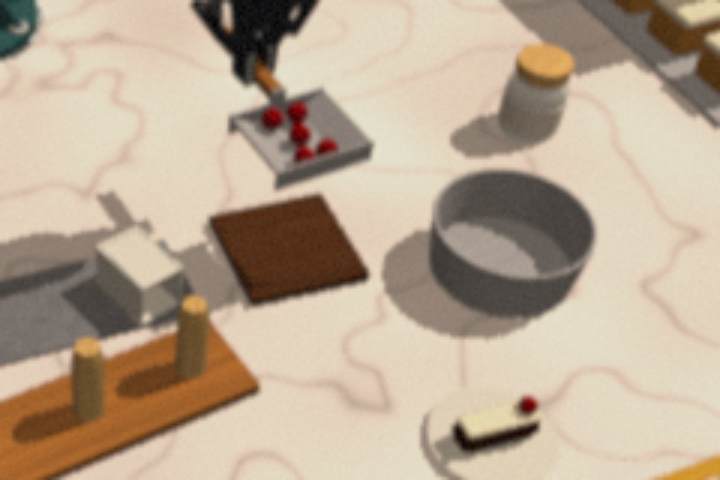

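The boat is held level with all 5 cherries aboard, and the tub is clear to its right. I'll carry it over smoothly.

Emit:
{"name": "send_rows", "arguments": {
  "increments": [
    [[-0.01,0.02,0],[0,0,0],1],
    [[-0.035,0.07,0],[0,0,0],1],
    [[-0.07,0.14,0],[0,0,0],1],
    [[-0.11,0.215,0],[0,0,0],1],
    [[-0.15,0.29,0],[0,0,0],1]
  ]
}}

```text
time_s: 4.05
position: [0.4668, 0.333, 0.1575]
ee_rot: [-0.036, 0.999, -0.001, -0.002]
contact_force: [0.7, -0.6, -2.1]
opening: 0.0117
finger_force: 87.8
```

Emit:
{"name": "send_rows", "arguments": {
  "increments": [
    [[-0.03,0.06,0.01],[0,0,0],1],
    [[-0.05,0.1,0.02],[0,0,0],1],
    [[-0.065,0.125,0.03],[0,0,0],1],
    [[-0.067,0.132,0.04],[0,0,0],1],
    [[-0.067,0.133,0.04],[0,0,0],1]
  ]
}}

```text
time_s: 4.68
position: [0.4953, 0.3996, 0.1387]
ee_rot: [-0.036, 0.999, -0.001, -0.001]
contact_force: [-0.1, 0.1, -2.8]
opening: 0.012
finger_force: 87.8
```

Emit:
{"name": "send_rows", "arguments": {
  "increments": [
    [[0,0,0],[-0.15,0,0],1],
    [[0,0,0],[-0.3,0,0],1],
    [[0,0,0],[-0.45,0,0],1],
    [[0,0,0],[-0.6,0,0],1],
    [[0,0,0],[-0.7,0,0],1]
  ]
}}

```text
time_s: 5.3
position: [0.4959, 0.3987, 0.1406]
ee_rot: [-0.035, 0.984, 0.174, -0.006]
contact_force: [-0.5, 1.1, -2.1]
opening: 0.0117
finger_force: 87.9
```

Run:
```python
from h import *
s=ctrl.state();print(s["joints"],s["position"],R.from_quat(s["ee_rot"]).as_matrix().round(3))
plan((.497,.401,.14),R.from_euler('x',52,degrees=True)*down(np.radians(184.1)))
```

```text
[ 0.42854733  0.21280746  1.4763133   0.33704486  1.33797686 -1.27305282] [0.49591235 0.39874291 0.14060583] [[-0.997 -0.067 -0.024]
 [-0.071  0.937  0.343]
 [-0.001  0.344 -0.939]]
shift [-0.0025  0.0037  0.0026] turn [-1.1091 -0.1237 -0.0221] |turn|deg 32.0
```

Emit:
{"name": "send_rows", "arguments": {
  "increments": [
    [[0,0,0],[-0.12,0,0],1],
    [[0,0,0],[-0.24,0,0],1],
    [[0,0,0],[-0.36,0,0],1],
    [[0,0,0],[-0.48,0,0],1],
    [[0,0,0],[-0.6,0,0],1]
  ]
}}

```text
time_s: 5.92
position: [0.4959, 0.3991, 0.1406]
ee_rot: [-0.034, 0.947, 0.319, -0.011]
contact_force: [-0.5, -0.7, -3.4]
opening: 0.0114
finger_force: 88.0
```

Emit:
{"name": "send_rows", "arguments": {
  "increments": [
    [[0,0,0],[-0.15,0,0],1],
    [[0,0,0],[-0.3,0,0],1],
    [[0,0,0],[-0.45,0,0],1],
    [[0,0,0],[-0.6,0,0],1],
    [[0,0,0],[-0.6,0,0],1]
  ]
}}

```text
time_s: 6.55
position: [0.4958, 0.3986, 0.1389]
ee_rot: [-0.031, 0.889, 0.456, -0.017]
contact_force: [-0.1, -0.7, -1.7]
opening: 0.0117
finger_force: 88.1
```

Emit:
{"name": "send_rows", "arguments": {
  "increments": [
    [[0,0,0],[0,0,0],1],
    [[0,0,0],[0,0,0],1],
    [[0,0,0],[0,0,0],1],
    [[0,0,0],[0,0,0],1],
    [[0,0,0],[0,0,0],1]
  ]
}}

```text
time_s: 7.18
position: [0.4959, 0.4004, 0.1402]
ee_rot: [-0.032, 0.889, 0.457, -0.017]
contact_force: [0.1, 0.3, -1.6]
opening: 0.0121
finger_force: 88.1
```

Run:
```python
from h import *
s=ctrl.state();print(s["joints"],s["position"],R.from_quat(s["ee_rot"]).as_matrix().round(3))
c=ctrl.camera("scene");a=cv2.resize(c["color"][130:290,340:540,::-1],None,fx=2,fy=2)
c=ctrl.camera("top");b=cv2.resize(c["color"][160:320,120:320,::-1],None,fx=2,fy=2)
cv2.imwrite("pics/tilt.png",np.hstack([a,b]))
```

```text
[ 0.1746485   0.22336528  1.70553024  1.00324145  1.28563175 -1.81274857] [0.49592928 0.4003524  0.14015229] [[-0.997 -0.043 -0.059]
 [-0.073  0.58   0.811]
 [-0.     0.813 -0.582]]
```

View pics/tilt.png

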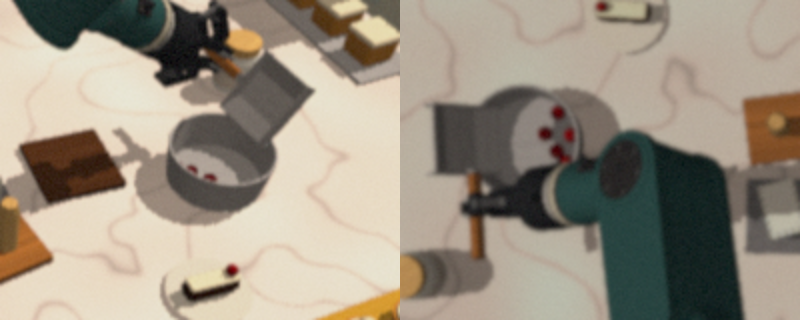

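The boat is empty in the scene view. The top view shows 5 cherries in the tub, in the cluster around (557,135). I'll bring it level and carry it back.

Emit:
{"name": "send_rows", "arguments": {
  "increments": [
    [[0,0,0],[0.2,0,0],1],
    [[0,0,0],[0.4,0,0],1],
    [[0,0,0],[0.6,0,0],1],
    [[0,0,0],[0.8,0,0],1],
    [[0,0,0],[0.95,0,0],1]
  ]
}}

```text
time_s: 7.9
position: [0.4958, 0.4007, 0.1408]
ee_rot: [-0.036, 0.971, 0.234, -0.009]
contact_force: [0.2, 1.0, -2.7]
opening: 0.0121
finger_force: 88.1
```

Emit:
{"name": "send_rows", "arguments": {
  "increments": [
    [[0,0,0],[0.2,0,0],1],
    [[0,0,0],[0.4,0,0],1],
    [[0,0,0],[0.6,0,0],1],
    [[0,0,0],[0.8,0,0],1],
    [[0,0,0],[0.95,0,0],1]
  ]
}}

```text
time_s: 8.52
position: [0.4954, 0.401, 0.1401]
ee_rot: [-0.037, 0.999, -0.001, -0.001]
contact_force: [-0.1, -1.1, -1.6]
opening: 0.0118
finger_force: 88.0
```

Emit:
{"name": "send_rows", "arguments": {
  "increments": [
    [[0.02,-0.04,-0.02],[0,0,0],1],
    [[0.05,-0.11,-0.03],[0,0,0],1],
    [[0.1,-0.21,-0.03],[0,0,0],1],
    [[0.14,-0.31,-0.03],[0,0,0],1],
    [[0.18,-0.38,-0.03],[0,0,0],1]
  ]
}}

```text
time_s: 9.15
position: [0.4189, 0.2028, 0.155]
ee_rot: [-0.036, 0.999, 0.001, -0.0]
contact_force: [0.2, -0.7, -1.7]
opening: 0.0119
finger_force: 88.3
```

Run:
```python
from h import *
s=ctrl.state();print(s["joints"],s["position"])
plan((.4036,.1815,.043),down(np.radians(184.1)))
```

```text
[ 3.28093183e-01 -6.60338432e-02  1.70559566e+00  1.42080861e-03
  1.50263063e+00 -1.31481863e+00] [0.41886717 0.20283523 0.15501788]
shift [ 0.0333 -0.0406  0.224 ] turn [ 0.0024 -0.0019  0.0009] |turn|deg 0.1
```

Emit:
{"name": "send_rows", "arguments": {
  "increments": [
    [[0.025,-0.033,0.05],[0,0,0],1],
    [[0.03,-0.039,0.1],[0,0,0],1],
    [[0.03,-0.039,0.15],[0,0,0],1],
    [[0.03,-0.039,0.19],[0,0,0],1],
    [[0.03,-0.039,0.21],[0,0,0],1]
  ]
}}

```text
time_s: 9.78
position: [0.4054, 0.1837, 0.0489]
ee_rot: [-0.036, 0.999, 0.0, -0.001]
contact_force: [0.5, 0.8, -2.9]
opening: 0.0121
finger_force: 88.2
```

Emit:
{"name": "send_rows", "arguments": {
  "increments": [
    [[0,0,0.005],[0,0,0],1],
    [[0,0,0.01],[0,0,0],1],
    [[0,0,0.012],[0,0,0],1],
    [[0,0,0.012],[0,0,0],1],
    [[0,0,0.012],[0,0,0],1]
  ]
}}

```text
time_s: 10.4
position: [0.4067, 0.1838, 0.0444]
ee_rot: [-0.036, 0.999, 0.0, 0.0]
contact_force: [0.2, 0.1, -1.7]
opening: 0.0119
finger_force: 88.2
```

Emit:
{"name": "send_rows", "arguments": {
  "increments": [
    [[0.004,-0.003,0.003],[0,0,0],1],
    [[0.004,-0.003,0.006],[0,0,0],1],
    [[0.004,-0.003,0.007],[0,0,0],1],
    [[0.004,-0.003,0.007],[0,0,0],1]
  ]
}}

```text
time_s: 10.9
position: [0.4046, 0.182, 0.0411]
ee_rot: [-0.036, 0.999, -0.0, 0.0]
contact_force: [-4.0, -1.4, 3.6]
opening: 0.0116
finger_force: 88.9
```

Emit:
{"name": "send_rows", "arguments": {
  "increments": [
    [[0,0,0],[0,0,0],0.5],
    [[0,0,0],[0,0,0],0.3],
    [[0,0,0],[0,0,0],0.0],
    [[0,0,0],[0,0,0],-0.5],
    [[0,0,0],[0,0,0],-0.5]
  ]
}}

```text
time_s: 11.52
position: [0.4047, 0.1821, 0.0406]
ee_rot: [-0.036, 0.999, 0.0, 0.0]
contact_force: [-0.1, 0.1, -0.0]
opening: 0.0639
finger_force: 0.0
```

Emit:
{"name": "send_rows", "arguments": {
  "increments": [
    [[0,0,-0.03],[0,0,0],-0.5],
    [[0,0,-0.1],[0,0,0],-0.5],
    [[0,0,-0.2],[0,0,0],-0.5],
    [[0,0,-0.3],[0,0,0],-1],
    [[0,0,-0.3],[0,0,0],-1]
  ]
}}

```text
time_s: 12.15
position: [0.4075, 0.1829, 0.1972]
ee_rot: [-0.036, 0.999, 0.002, 0.006]
contact_force: [0.0, 0.0, 0.2]
opening: 0.0853
finger_force: 0.0
```

Run:
```python
from h import *
s=ctrl.state();print(s["joints"],s["position"])
c=ctrl.camera("scene");a=cv2.resize(c["color"][130:290,150:550,::-1],None,fx=2,fy=2)
c=ctrl.camera("top");b=cv2.resize(c["color"][180:300,100:500,::-1],None,fx=2,fy=2)
cv2.imwrite("pics/set.png",np.vstack([a,b]))
for x in cups(c):print(*x)
# planar fit: r,z vs joints for tool-down / j4=0 poses
```

```text
[ 2.94842577e-01 -1.40532691e-01  1.68827162e+00  7.99498423e-05
  1.58113122e+00 -1.34872411e+00] [0.40747802 0.18292727 0.19724853]
[0.4911 0.0365] 12.6 [np.float64(0.0497), np.float64(0.076)]
[ 0.4788 -0.239 ] 89.1 [np.float64(0.0862), np.float64(0.3591)]
[ 0.4678 -0.2445] 13.2 [np.float64(0.0496), np.float64(0.0718)]
```

View pics/set.png

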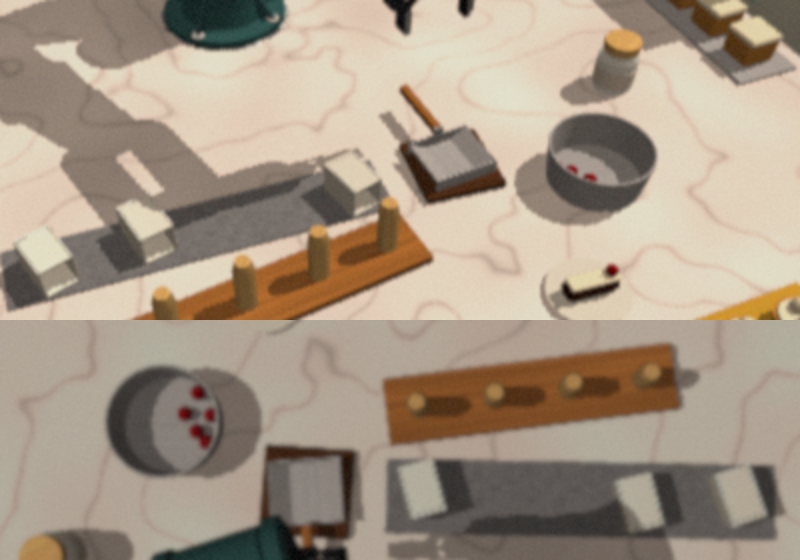

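The boat stands on the board, the 5 cherries are in the tub, and the cups have not moved. Next I'll fit a kinematic model to the logged poses for reach planning, and improve the cup detection.

```bash
cat > kin.py <<'E'
import numpy as np
from scipy.optimize import least_squares
from scipy.spatial.transform import Rotation as R
D=[([1.2089,.0880,1.37226,0,1.68357,-.1031],[.14059,.53126,.24411]),([.29214,-.08009,1.83724,0,1.38975,-1.3476],[.4002,.1795,.0978]),
([.294495,-.124828,1.746174,.0006,1.519703,-1.349],[.40298,.18158,.16148]),([.328093,-.066034,1.705596,.0014,1.50263,-1.3148],[.41887,.20284,.15502]),
([.294843,-.140533,1.688272,0,1.581131,-1.3487],[.40748,.18293,.19725]),([.428547,.212807,1.476313,.337045,1.337977,-1.27305],[.49591,.39874,.14061]),
([.174649,.223365,1.70553,1.003241,1.285632,-1.812749],[.49593,.40035,.14015])]
def fk(q,P):
    r0,z0,a,b,c,d,L=P
    A=R.from_euler('z',q[0]);B=A*R.from_euler('y',q[1]);C=B*R.from_euler('y',q[2])
    W=C*R.from_euler('z',S*q[3])*R.from_euler('y',q[4]);T=W*R.from_euler('z',q[5]+np.pi/2)
    return A.apply([r0,0,z0])+B.apply([b,0,a])+C.apply([d,0,c])+W.apply([0,0,L]),T
x0=np.array([0.,.2,.3,0,.3,0,.2])
def fit():
    return least_squares(lambda P:np.concatenate([(fk(q,P)[0]-p)/.001 for q,p in D]+[(P-x0)*.1]),x0)
S=1;r=fit()
S=-1;r2=fit()
if r.cost<r2.cost: S=1
else: r=r2
P=r.x
lo=np.array([-3.1,-.76,.27,-1.08,.17,-2.57])+.03;hi=np.array([3.1,2.03,2.55,4.22,2.65,2.57])-.03
def ik(p,T,seeds):
    f=lambda q:(lambda pt:np.concatenate([(pt[0]-p)*5,(T.inv()*pt[1]).as_rotvec()]))(fk(q,P))
    b=None
    for s in seeds:
        o=least_squares(f,np.clip(s,lo+.01,hi-.01),bounds=(lo,hi))
        if b is None or o.cost<b.cost:b=o
        if b.cost<1e-6:break
    return b.x,np.linalg.norm(fk(b.x,P)[0]-p),np.degrees(np.linalg.norm((T.inv()*fk(b.x,P)[1]).as_rotvec()))
def Tgrasp(h,a,s=1): # tool pitched a deg below horizontal, heading h deg
    h,a=np.radians(h),np.radians(a);z=np.array([np.cos(a)*np.cos(h),np.cos(a)*np.sin(h),-np.sin(a)]);y=s*np.array([-np.sin(h),np.cos(h),0])
    return R.from_matrix(np.c_[np.cross(y,z),y,z])
def grasp_tcp(cxy,h,a,g=-.015,z=.028):
    c=np.array([np.cos(np.radians(h)),np.sin(np.radians(h)),0]);return np.r_[cxy,z]+g*c+.005*Tgrasp(h,a).as_matrix()[:,2]
def place(peg,h,a,s,zo,g=-.015):
    T=Tgrasp(h,a+90,s);return np.r_[peg[:2],zo-g]+.005*T.as_matrix()[:,2],T
E
python3 - <<'E'
from kin import *
import kin
print(S,P.round(3),r.cost)
for q,p in D[-3:]: print((fk(q,P)[0]-p).round(4),fk(q,P)[1].as_quat().round(3))
from h import *
c=ctrl.camera("top");g=cv2.cvtColor(c["color"],cv2.COLOR_RGB2GRAY)
print(g[268,440:500].tolist(),g[285:300:3,470].tolist())
seeds=[np.array([j1,.2,1.8,j4,1.2,s]) for j1 in(0,-.4) for j4 in(0,.6,2,-.6) for s in(1.4,-1.4)]
for nm,cx,hh,pg in(("A",(.491,.0363),12.5,(.5954,.0374)),("B",(.475,-.20),13,(.617,-.16)),("C",(.4678,-.29),13,(.6295,-.259))):
  for a in(30,45):
    for s in(1,-1):
      q,e,w=ik(grasp_tcp(cx,hh,a),Tgrasp(hh,a,s),seeds)
      az=np.degrees(np.arctan2(pg[1],pg[0]))
      o=[ik(*place(pg,az,a,s,z),seeds)for z in(.064,.15)]
      print(nm,a,s,q.round(2),round(e,4),round(w,1),"| place",[(x[0].round(2).tolist(),round(x[1],4),round(x[2],1)) for x in o])
E
```

```text
1 [-0.086  0.245  0.432  0.034  0.55   0.097  0.391] 8644.788826566297
[ 0.0179 -0.0537  0.0056] [-0.036  0.999  0.002  0.006]
[ 0.0165 -0.0263 -0.0084] [-0.035  0.984  0.174 -0.006]
[-0.0026  0.008   0.008 ] [-0.032  0.889  0.457 -0.017]
[89, 84, 89, 90, 90, 91, 91, 88, 90, 90, 87, 87, 93, 86, 89, 91, 97, 102, 104, 112, 126, 146, 157, 168, 170, 170, 168, 170, 169, 169, 169, 166, 167, 169, 167, 169, 167, 161, 158, 140, 118, 86, 57, 53, 55, 57, 58, 72, 92, 113, 137, 160, 168, 170, 166, 170, 168, 169, 168, 169] [86, 93, 154, 164, 160]
A 30 1 [-0.45 -0.15  2.52  1.71  0.67  2.54] 0.0184 6.2 | place [([0.06, 0.78, 0.82, 0.0, 2.06, -1.57], np.float64(0.0), np.float64(0.0)), ([0.06, 0.75, 0.72, 0.0, 2.2, -1.57], np.float64(0.0), np.float64(0.0))]
A 30 -1 [-0.39 -0.24  2.52  1.57  0.58 -0.38] 0.0143 6.1 | place [([0.06, 0.78, 0.82, -0.0, 2.06, 1.57], np.float64(0.0), np.float64(0.0)), ([0.06, 0.75, 0.72, 0.0, 2.2, 1.57], np.float64(0.0), np.float64(0.0))]
A 45 1 [-0.12 -0.39  2.48  0.7   0.38 -2.48] 0.0 0.0 | place [([0.06, 1.1, 0.41, -0.0, 2.42, -1.57], np.float64(0.0), np.float64(0.0)), (
[... 1316 characters left out ...]
-1.57], np.float64(0.0064), np.float64(2.6))]
C 30 -1 [-1.24  0.22  2.07  1.22  1.16 -0.62] 0.0 0.0 | place [([-0.39, 1.1, 0.3, -0.0, 2.27, 1.57], np.float64(0.0003), np.float64(0.1)), ([-0.39, 1.0, 0.3, 0.0, 2.32, 1.57], np.float64(0.0064), np.float64(2.6))]
C 45 1 [-1.17  0.13  2.11  1.14  1.03  2.54] 0.0095 9.8 | place [([-0.39, 1.12, 0.3, -0.0, 2.33, -1.57], np.float64(0.0249), np.float64(10.1)), ([-0.39, 1.02, 0.3, 0.0, 2.39, -1.57], np.float64(0.0319), np.float64(12.2))]
C 45 -1 [-1.09  0.08  2.04  0.93  1.02 -0.26] 0.0 0.0 | place [([-0.39, 1.12, 0.3, -0.0, 2.33, 1.57], np.float64(0.0249), np.float64(10.1)), ([-0.39, 1.02, 0.3, -0.0, 2.39, 1.57], np.float64(0.0319), np.float64(12.2))]
```

```bash
python3 - <<'E'
s=open('kin.py').read()
s=s.replace("r0,z0,a,b,c,d,L=P","r0,z0,a,b,c,d,L,o1,o2,o3=P").replace("A.apply([r0,0,z0])","A.apply([r0,o1,z0])").replace("W.apply([0,0,L])","W.apply([o3,o2,L])").replace("x0=np.array([0.,.2,.3,0,.3,0,.2])","x0=np.array([0.,.2,.3,0,.3,0,.2,.05,0,0])")
open('kin.py','w').write(s)
E
cat > reach.py <<'E'
from kin import *
import sys
seeds=[np.array([j1,.2,1.8,j4,1.2,s]) for j1 in(0,-.4,-.8) for j4 in(0,.6,-.6) for s in(1.4,-1.4)]
E
python3 - <<'E'
from kin import *
print(P.round(3),r.cost)
for q,p in D: print((fk(q,P)[0]-p).round(4))
E
```

```text
[ 0.     0.153  0.449 -0.     0.5    0.101  0.311  0.057 -0.     0.   ] 0.0010032104195139343
[-0. -0.  0.]
[-0. -0.  0.]
[ 0.  0. -0.]
[-0.  0. -0.]
[ 0. -0. -0.]
[-0.  0. -0.]
[ 0. -0. -0.]
```

The kinematic fit is exact. Now I'll mask to the mat for cup detection and check reach for each cup.

```bash
cat >> h.py <<'E'
def cups(c):
    F=4;g=cv2.cvtColor(c["color"],cv2.COLOR_RGB2GRAY)[240:300,285:495]
    g=cv2.resize(cv2.GaussianBlur(g,(3,3),0),None,fx=F,fy=F,interpolation=cv2.INTER_CUBIC)
    poly=(np.array([(209,172),(762,182),(762,282),(209,271)])/2.85+[220-285,190-240])*F
    m=np.zeros_like(g);cv2.fillPoly(m,[poly.astype(np.int32)],255)
    m=cv2.morphologyEx(((g>130)&(m>0)).astype(np.uint8),cv2.MORPH_OPEN,np.ones((15,15),np.uint8))
    out=[]
    for k in cv2.findContours(m,cv2.RETR_EXTERNAL,cv2.CHAIN_APPROX_NONE)[0]:
        if cv2.contourArea(k)<3000: continue
        b=np.array([p2w(c,((q[0]+.5)/F-.5+285,(q[1]+.5)/F-.5+240),.052)[:2] for q in cv2.boxPoints(cv2.minAreaRect(k))])
        e=[b[1]-b[0],b[2]-b[1]];L=max(e,key=np.linalg.norm);L=L*np.sign(L[0])
        out.append((b.mean(0).round(4),np.degrees(np.arctan2(L[1],L[0])).round(1),sorted(round(float(np.linalg.norm(x)),3) for x in e)))
    return sorted(out,key=lambda t:-t[0][1])
E
python3 - <<'E'
from h import *
from reach import *
c=ctrl.camera("top");C=cups(c)
for x in C:print(*x)
pg=pegs(c)
for (cx,hh,_),ks in zip(C,((0,),(1,2),(3,2))):
  for a in(30,40,50,60):
      s=1
      f=lambda o:(o[0].round(2).tolist(),"%.4f %.1f"%o[1:])
      print(cx,a,f(ik(grasp_tcp(cx,hh,a),Tgrasp(hh,a,s),seeds)))
      for k in ks:
        az=np.degrees(np.arctan2(pg[k][1]-.057,pg[k][0]))
        print("   ",k,[f(ik(*place(pg[k],az,a,s,z),seeds)) for z in(.064,.15)])
E
```

```text
[0.4906 0.0362] 13.5 [0.047, 0.071]
[ 0.4677 -0.2447] 12.9 [0.047, 0.069]
[ 0.4753 -0.3747] 17.4 [0.048, 0.072]
[0.4906 0.0362] 30 ([-0.39, -0.19, 2.51, 1.79, 0.55, 2.54], '0.0003 0.2')
    0 [([-0.03, 0.63, 1.08, 0.0, 1.95, -1.57], '0.0000 0.0'), ([-0.03, 0.58, 0.98, 0.0, 2.1, -1.57], '0.0000 0.0')]
[0.4906 0.0362] 40 ([-0.19, -0.3, 2.39, 0.72, 0.36, -2.54], '0.0074 5.8')
    0 [([-0.03, 0.76, 0.95, 0.0, 2.14, -1.57], '0.0000 0.0'), ([-0.03, 0.7, 0.86, 0.0, 2.28, -1.57], '0.0000 0.0')]
[0.4906 0.0362] 50 ([-0.25, -0.26, 2.32, 0.63, 0.53, -2.52], '0.0000 0.0')
    0 [([-0.03, 0.88, 0.82, 0.0, 2.31, -1.57], '0.0000 0.0'), ([-0.03, 0.82, 0.75, 0.0, 2.45, -1.57], '0.0000 0.0')]
[0.4906 0.0362] 60 ([-0.18, -0.2, 2.2, 0.33, 0.68, -2.2], '0.0000 0.0')
    0 [([-0.03, 0.99, 0.71, 0.0, 2.49, -1.57], '0.0000 0.0'), ([-0.03, 0.93, 0.65, 0.0, 2.61, -1.57], '0.0000 0.0')]
[ 0.4677 -0.2447] 30 ([-1.16, 0.14, 2.18, 1.28, 1.09, 2.51], '0.0000 0.0')
    1 [([-0.19, 0.66, 1.03, -0.0, 1.97, -1.57], '0.0000 0.0'), ([-0.19, 0.61, 0.94, -0.0, 2.11, -1.57], '0.0000 0.0')]
    2 [([-0.34, 0.73, 0.93, -0.0,
[... 1574 characters left out ...]
8], '0.0000 0.0'), ([-0.34, 0.81, 0.68, -0.0, 2.34, -1.58], '0.0000 0.0')]
[ 0.4753 -0.3747] 50 ([-1.2, 0.29, 1.89, 1.01, 1.08, 2.54], '0.0132 12.5')
    3 [([-0.47, 1.14, 0.37, -0.01, 2.51, -1.58], '0.0000 0.0'), ([-0.47, 1.07, 0.3, -0.01, 2.62, -1.58], '0.0042 1.1')]
    2 [([-0.34, 0.99, 0.63, -0.0, 2.4, -1.58], '0.0000 0.0'), ([-0.34, 0.94, 0.54, -0.0, 2.53, -1.58], '0.0000 0.0')]
[ 0.4753 -0.3747] 60 ([-1.17, 0.25, 1.9, 0.94, 1.01, 2.54], '0.0195 19.0')
    3 [([-0.47, 1.2, 0.3, -0.01, 2.62, -1.58], '0.0086 3.7'), ([-0.47, 1.06, 0.36, -0.0, 2.62, -1.58], '0.0185 8.5')]
    2 [([-0.34, 1.12, 0.49, -0.01, 2.58, -1.58], '0.0000 0.0'), ([-0.34, 0.99, 0.51, -0.0, 2.62, -1.57], '0.0079 3.8')]
```

Emit:
{"name": "send_rows", "arguments": {
  "increments": [
    [[0,0,0],[0,0,0.99],-0.5],
    [[0,0,0],[0,0,0.99],-0.5],
    [[0,0,0],[0,0,0.99],-0.5]
  ]
}}

```text
time_s: 12.72
position: [0.4036, 0.1817, 0.1886]
ee_rot: [0.212, 0.977, -0.001, -0.002]
contact_force: [-0.2, -0.0, 0.7]
opening: 0.0638
finger_force: 0.0
```

Emit:
{"name": "send_rows", "arguments": {
  "increments": [
    [[0,0,0],[0,0,0.99],-0.5],
    [[0,0,0],[0,0,0.99],-0.5],
    [[0,0,0],[0,0,0.99],-0.5]
  ]
}}

```text
time_s: 13.1
position: [0.4036, 0.1817, 0.1886]
ee_rot: [0.445, 0.896, -0.001, -0.001]
contact_force: [0.7, 0.0, 0.0]
opening: 0.0643
finger_force: 0.0
```

Emit:
{"name": "send_rows", "arguments": {
  "increments": [
    [[0,0,0],[0,0,0.99],-0.5],
    [[0,0,0],[0,0,0.99],-0.5],
    [[0,0,0],[0,0,0.99],-0.5]
  ]
}}

```text
time_s: 13.48
position: [0.4036, 0.1817, 0.1886]
ee_rot: [0.651, 0.759, -0.002, -0.001]
contact_force: [-0.1, 0.3, -0.7]
opening: 0.064
finger_force: 0.0
```

Emit:
{"name": "send_rows", "arguments": {
  "increments": [
    [[0,0,0],[0,0,0.99],-0.5],
    [[0,0,0],[0,0,0.99],-0.5],
    [[0,0,0],[0,0,0.99],-0.5]
  ]
}}

```text
time_s: 13.85
position: [0.4036, 0.1817, 0.1886]
ee_rot: [0.817, 0.577, -0.002, -0.001]
contact_force: [-0.2, 0.6, 0.1]
opening: 0.0639
finger_force: 0.0
```

Emit:
{"name": "send_rows", "arguments": {
  "increments": [
    [[0,0,0],[0,0,0.99],-0.5],
    [[0,0,0],[0,0,0.99],-0.5],
    [[0,0,0],[0,0,0.99],-0.5]
  ]
}}

```text
time_s: 14.22
position: [0.4036, 0.1817, 0.1886]
ee_rot: [0.933, 0.359, -0.002, -0.0]
contact_force: [-0.3, -0.6, 0.4]
opening: 0.0641
finger_force: 0.0
```

```bash
cat > wp.py <<'E'
from h import *
from reach import *
from scipy.spatial.transform import Slerp
def seq(W,maxfrac=.95):
    "chain of waypoints (name,pos,T) from the measured pose; prints each call's increments, splitting large turns"
    s=ctrl.state();p=s["position"];T=R.from_quat(s["ee_rot"]);q=s["joints"]
    for nm,pw,Tw in W:
        pw=np.array(pw);n=int(max(1,np.ceil(np.abs((T.inv()*Tw).as_rotvec()).max()/.5/maxfrac),np.ceil(np.linalg.norm(pw-p)/.3)))
        sl=Slerp([0,1],R.concatenate([T,Tw]));p0=p
        for i in range(1,n+1):
            pn=p0+(pw-p0)*i/n;Tn=sl(i/n);sh=T.inv().apply(pn-p)/.5;tr=(T.inv()*Tn).as_rotvec()/.5
            q2,e,w=ik(pn,Tn,[q]+seeds);rows=max(np.linalg.norm(sh)*8,np.degrees(np.linalg.norm(tr)*.5)/10.7,np.abs((q2-q)/np.array([2.79,2.79,3.14,3.14,3.14,3.14])/.7/.125).max())
            print(nm,[sh.round(3).tolist(),tr.round(3).tolist()],"rows %.1f"%rows,"q",q2.round(2).tolist(),"err %.4f %.1f"%(e,w));p,T,q=pn,Tn,q2
E
python3 - <<'E'
from wp import *
print(ctrl.state()["joints"].round(3))
cx,h=(.4906,.0362),13.5
a=50;g=grasp_tcp(cx,h,a);T=Tgrasp(h,a,-1)
seq([("pre",g+[0,0,.11],T),("grasp",g,T)])
for a in(40,60): print(a,ik(grasp_tcp(cx,h,a),Tgrasp(h,a,-1),seeds))
E
```

```text
[ 0.295 -0.134  1.7    0.     1.58   1.131]
pre [[-0.043, 0.161, 0.054], [-0.175, 0.687, 0.479]] rows 2.3 q [0.04, -0.34, 1.96, 0.12, 1.2, 1.09] err 0.0000 0.0
pre [[-0.023, 0.164, 0.057], [-0.175, 0.687, 0.479]] rows 2.3 q [-0.25, -0.45, 2.19, 0.43, 0.81, 0.89] err 0.0000 0.0
grasp [[-0.141, 0.0, 0.169], [-0.0, -0.0, -0.0]] rows 1.8 q [-0.25, -0.26, 2.32, 0.63, 0.53, 0.63] err 0.0000 0.0
40 (array([-0.31754889, -0.26313366,  2.42341993,  1.1670504 ,  0.4529927 ,
        0.06572594]), np.float64(1.8792236275988166e-15), np.float64(7.821127170350988e-13))
60 (array([-0.18297097, -0.2020387 ,  2.2021966 ,  0.32799932,  0.68268173,
        0.94490811]), np.float64(3.7501837945637135e-12), np.float64(1.6154227045985363e-09))
```

Emit:
{"name": "send_rows", "arguments": {
  "increments": [
    [[-0.043,0.161,0.054],[-0.175,0.687,0.479],-0.6],
    [[-0.043,0.161,0.054],[-0.175,0.687,0.479],-0.6],
    [[-0.043,0.161,0.054],[-0.175,0.687,0.479],-0.6],
    [[-0.043,0.161,0.054],[-0.175,0.687,0.479],-0.6]
  ]
}}

```text
time_s: 14.72
position: [0.4413, 0.1075, 0.1614]
ee_rot: [0.955, 0.242, 0.173, -0.021]
contact_force: [0.1, 0.2, -0.2]
opening: 0.0682
finger_force: 0.0
```

Emit:
{"name": "send_rows", "arguments": {
  "increments": [
    [[-0.023,0.164,0.057],[-0.175,0.687,0.479],-0.6],
    [[-0.023,0.164,0.057],[-0.175,0.687,0.479],-0.6],
    [[-0.023,0.164,0.057],[-0.175,0.687,0.479],-0.6],
    [[-0.023,0.164,0.057],[-0.175,0.687,0.479],-0.6],
    [[-0.023,0.164,0.057],[-0.175,0.687,0.479],-0.6]
  ]
}}

```text
time_s: 15.35
position: [0.4819, 0.0344, 0.1372]
ee_rot: [0.932, 0.113, 0.341, -0.041]
contact_force: [0.5, -0.3, 0.6]
opening: 0.0683
finger_force: 0.0
```

Run:
```python
from wp import *
print([ (x[0].tolist(),x[1]) for x in cups(ctrl.camera("top"))])
cx,h=(.4906,.0362),13.5
a=50;g=grasp_tcp(cx,h,a);T=Tgrasp(h,a,-1)
seq([("a",g+[0,0,.05],T),("grasp",g,T)])
```

```text
[([0.4907, 0.0361], np.float64(13.5)), ([0.4676, -0.2446], np.float64(12.9)), ([0.4945, -0.3615], np.float64(89.1))]
a [[-0.087, 0.001, 0.093], [-0.007, -0.008, 0.009]] rows 1.0 q [-0.25, -0.36, 2.27, 0.51, 0.66, 0.77] err 0.0000 0.0
grasp [[-0.064, 0.0, 0.077], [0.0, 0.0, 0.0]] rows 0.8 q [-0.25, -0.26, 2.32, 0.63, 0.53, 0.63] err 0.0000 0.0
```

Emit:
{"name": "send_rows", "arguments": {
  "increments": [
    [[-0.045,0,0.05],[-0.007,-0.008,0.009],-0.6],
    [[-0.087,0.001,0.093],[-0.007,-0.008,0.009],-0.6],
    [[-0.12,0.001,0.132],[-0.007,-0.008,0.009],-0.6],
    [[-0.151,0.001,0.17],[-0.007,-0.008,0.009],-0.6],
    [[-0.151,0.001,0.17],[-0.007,-0.008,0.009],-0.6]
  ]
}}

```text
time_s: 16.02
position: [0.4776, 0.0339, 0.0209]
ee_rot: [0.934, 0.11, 0.337, -0.041]
contact_force: [-0.0, 1.5, -0.6]
opening: 0.0683
finger_force: 0.0
```

Emit:
{"name": "send_rows", "arguments": {
  "increments": [
    [[0,0,0],[0,0,0],0.3],
    [[0,0,0],[0,0,0],0.3],
    [[0,0,0],[0,0,0],0.3],
    [[0,0,0],[0,0,0],0.3],
    [[0,0,0],[0,0,0],0.3]
  ],
  "squeeze": 50
}}

```text
time_s: 16.65
position: [0.4799, 0.0328, 0.0247]
ee_rot: [0.933, 0.11, 0.341, -0.04]
contact_force: [-2.1, 1.3, 7.0]
opening: 0.047
finger_force: 52.6
```

Run:
```python
from wp import *
s=ctrl.state();print(s["position"],s["finger_force"],s["opening"])
cx,h=(.4906,.0362),13.5
a=50;g=grasp_tcp(cx,h,a);T=Tgrasp(h,a,-1);print("ideal",g)
c=ctrl.camera("top");pg=pegs(c)[0];print(pg)
az=np.degrees(np.arctan2(pg[1]-.057,pg[0]))
p1,T1=place(pg,az,a,-1,.16);p2,_=place(pg,az,a,-1,.066)
m=s["position"]+[0,0,.10]
seq([("lift",m,R.from_quat(s["ee_rot"])),("rot",p1,T1),("lower",p2,T1)])
im=c["color"];a_=cv2.resize(im[230:310,280:500,::-1],None,fx=3,fy=3)
b=cv2.resize(ctrl.camera("scene")["color"][170:310,90:350,::-1],(660,355));cv2.imwrite("pics/gA.png",np.vstack([a_,b]))
```

```text
[0.47990444 0.03278659 0.02473832] 52.590573728084564 0.04703683747320938
ideal [0.47913959 0.0334486  0.02416978]
[0.59535334 0.03739067 0.094     ]
lift [[0.129, 0.0, -0.153], [-0.0, 0.0, 0.0]] rows 1.6 q [-0.25, -0.44, 2.21, 0.44, 0.78, 0.87] err 0.0000 0.0
rot [[0.057, 0.011, 0.017], [0.013, -0.782, 0.147]] rows 2.1 q [-0.12, -0.16, 1.86, 0.14, 1.16, 1.25] err 0.0000 0.0
rot [[0.06, 0.006, -0.006], [0.013, -0.782, 0.147]] rows 2.1 q [-0.06, 0.16, 1.49, 0.04, 1.59, 1.4] err 0.0000 0.0
rot [[0.054, 0.002, -0.028], [0.013, -0.782, 0.147]] rows 2.1 q [-0.04, 0.48, 1.11, 0.01, 2.02, 1.49] err 0.0000 0.0
rot [[0.039, -0.002, -0.047], [0.013, -0.782, 0.147]] rows 2.1 q [-0.03, 0.81, 0.74, 0.0, 2.47, 1.57] err 0.0000 0.0
lower [[0.144, -0.0, 0.121], [-0.0, 0.0, -0.0]] rows 1.5 q [-0.03, 0.88, 0.82, 0.0, 2.32, 1.57] err 0.0000 0.0
```

View pics/gA.png

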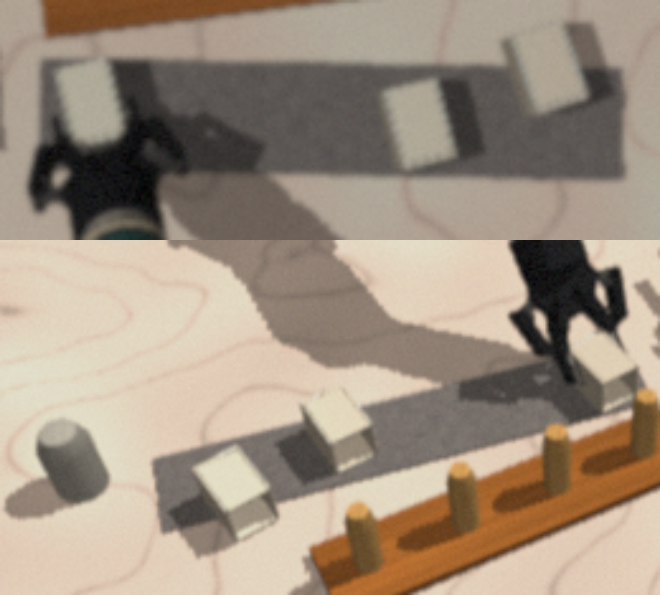

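Cup A is gripped, with the opening at 47 mm. Cup C has been knocked forward, to about pixel (462,253). I'll lift and turn cup A.

Emit:
{"name": "send_rows", "arguments": {
  "increments": [
    [[0.04,0,-0.05],[0,0,0],0.3],
    [[0.09,0,-0.1],[0,0,0],0.3],
    [[0.129,0,-0.153],[0,0,0],0.3],
    [[0.129,0,-0.153],[0,0,0],0.3]
  ]
}}

```text
time_s: 17.25
position: [0.4803, 0.0324, 0.1262]
ee_rot: [0.932, 0.11, 0.342, -0.039]
contact_force: [0.9, 0.7, -1.4]
opening: 0.0475
finger_force: 52.1
```

Emit:
{"name": "send_rows", "arguments": {
  "increments": [
    [[0.019,0.004,0.006],[0.004,-0.26,0.05],0.3],
    [[0.038,0.007,0.012],[0.009,-0.52,0.1],0.3],
    [[0.057,0.011,0.017],[0.013,-0.782,0.147],0.3]
  ]
}}

```text
time_s: 17.62
position: [0.5055, 0.0341, 0.1323]
ee_rot: [0.985, 0.082, 0.146, -0.034]
contact_force: [1.0, -0.5, -0.7]
opening: 0.0475
finger_force: 52.1
```

Emit:
{"name": "send_rows", "arguments": {
  "increments": [
    [[0.02,0.002,-0.002],[0.004,-0.26,0.05],0.3],
    [[0.04,0.004,-0.004],[0.009,-0.52,0.1],0.3],
    [[0.06,0.006,-0.006],[0.013,-0.782,0.147],0.3]
  ]
}}

```text
time_s: 18.0
position: [0.534, 0.0355, 0.1442]
ee_rot: [0.997, 0.052, -0.05, -0.026]
contact_force: [-0.7, 0.6, -1.0]
opening: 0.0474
finger_force: 52.1
```

Emit:
{"name": "send_rows", "arguments": {
  "increments": [
    [[0.018,0.001,-0.009],[0.004,-0.26,0.05],0.3],
    [[0.036,0.001,-0.019],[0.009,-0.52,0.1],0.3],
    [[0.054,0.002,-0.028],[0.013,-0.782,0.147],0.3]
  ]
}}

```text
time_s: 18.38
position: [0.5626, 0.0367, 0.1556]
ee_rot: [0.97, 0.019, -0.243, -0.017]
contact_force: [-0.3, 0.2, -1.3]
opening: 0.0479
finger_force: 52.1
```

Emit:
{"name": "send_rows", "arguments": {
  "increments": [
    [[0.013,-0.001,-0.016],[0.004,-0.26,0.05],0.3],
    [[0.026,-0.001,-0.031],[0.009,-0.52,0.1],0.3],
    [[0.039,-0.002,-0.047],[0.013,-0.782,0.147],0.3],
    [[0.039,-0.002,-0.047],[0.013,-0.782,0.147],0.3],
    [[0.039,-0.002,-0.047],[0.013,-0.782,0.147],0.3]
  ]
}}

```text
time_s: 19.0
position: [0.5905, 0.0378, 0.1685]
ee_rot: [0.905, -0.014, -0.425, -0.007]
contact_force: [-0.4, -0.4, -1.1]
opening: 0.0478
finger_force: 52.2
```

Run:
```python
from wp import *
s=ctrl.state();print(s["position"],s["finger_force"],s["opening"])
pg=(.5954,.0374);a=50
az=np.degrees(np.arctan2(pg[1]-.057,pg[0]))
p1,T1=place(pg,az,a,-1,.12);p2,_=place(pg,az,a,-1,.064)
print("tgt",place(pg,az,a,-1,.16)[0])
seq([("mid",p1,T1),("lower",p2,T1)])
c=ctrl.camera("top");u,v=w2p(c,(.595,.037,.13)).astype(int);a_=cv2.resize(c["color"][v-50:v+50,u-75:u+75,::-1],(480,320),interpolation=cv2.INTER_CUBIC)
c=ctrl.camera("scene");u,v=w2p(c,(.595,.037,.13)).astype(int);b=cv2.resize(c["color"][v-40:v+40,u-40:u+40,::-1],(320,320),interpolation=cv2.INTER_CUBIC)
cv2.imwrite("pics/pA.png",np.hstack([a_,b]))
```

```text
[0.59050503 0.03784929 0.16853306] 52.2184194624424 0.04776960067203309
tgt [0.59157185 0.03752602 0.17178606]
mid [[0.058, 0.001, 0.045], [0.001, 0.009, 0.003]] rows 0.6 q [-0.03, 0.84, 0.78, 0.0, 2.4, 1.57] err 0.0000 0.0
lower [[0.086, 0.0, 0.072], [0.0, 0.0, 0.0]] rows 0.9 q [-0.03, 0.88, 0.82, 0.0, 2.31, 1.57] err 0.0000 0.0
```

View pics/pA.png

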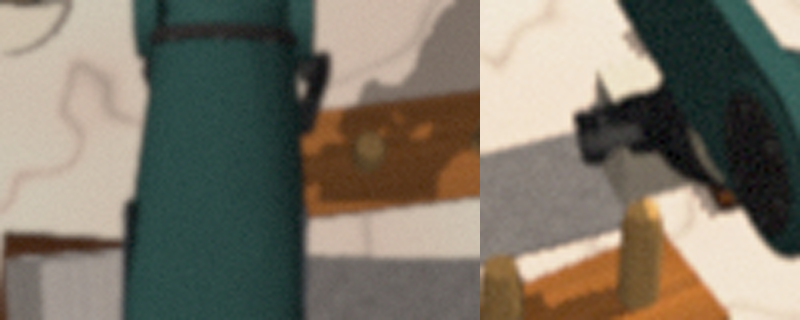

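The cup hangs mouth down with its rim just above peg 0. Lowering in steps and watching the force.

Emit:
{"name": "send_rows", "arguments": {
  "increments": [
    [[0.02,0,0.015],[0,0,0],0.3],
    [[0.04,0,0.03],[0,0.005,0],0.3],
    [[0.058,0.001,0.045],[0.001,0.009,0.003],0.3],
    [[0.058,0.001,0.045],[0.001,0.009,0.003],0.3],
    [[0.058,0.001,0.045],[0.001,0.009,0.003],0.3]
  ]
}}

```text
time_s: 19.73
position: [0.5922, 0.0373, 0.133]
ee_rot: [0.906, -0.015, -0.422, -0.007]
contact_force: [-0.2, 0.3, -1.3]
opening: 0.0476
finger_force: 52.2
```

Emit:
{"name": "send_rows", "arguments": {
  "increments": [
    [[0.02,0,0.017],[0,0,0],0.3],
    [[0.04,0,0.034],[0,0,0],0.3],
    [[0.06,0,0.051],[0,0,0],0.3],
    [[0.06,0,0.051],[0,0,0],0.3]
  ]
}}

```text
time_s: 20.23
position: [0.5911, 0.0373, 0.0915]
ee_rot: [0.905, -0.015, -0.424, -0.007]
contact_force: [-0.3, 0.2, -1.9]
opening: 0.0475
finger_force: 52.2
```

Run:
```python
from wp import *
pg=(.5954,.0374);a=50
az=np.degrees(np.arctan2(pg[1]-.057,pg[0]))
p2,T1=place(pg,az,a,-1,.064);print(p2,ctrl.state()["position"])
seq([("lower",p2,T1)])
```

```text
[0.59157185 0.03752602 0.07578606] [0.59112544 0.0372985  0.09146609]
lower [[0.025, -0.001, 0.019], [0.0, 0.007, -0.001]] rows 0.3 q [-0.03, 0.88, 0.82, 0.0, 2.31, 1.57] err 0.0000 0.0
```

Emit:
{"name": "send_rows", "arguments": {
  "increments": [
    [[0.01,0,0.008],[0,0.003,0],0.3],
    [[0.02,0,0.015],[0,0.007,0],0.3],
    [[0.025,0,0.019],[0,0.007,0],0.3],
    [[0.025,0,0.019],[0,0.007,0],0.3]
  ]
}}

```text
time_s: 20.72
position: [0.5927, 0.0372, 0.0777]
ee_rot: [0.907, -0.015, -0.421, -0.007]
contact_force: [-0.0, -0.7, -1.4]
opening: 0.0473
finger_force: 52.2
```

Emit:
{"name": "send_rows", "arguments": {
  "increments": [
    [[0.002,0,0.002],[0,0,0],0.3],
    [[0.003,0,0.003],[0,0,0],0.3],
    [[0.003,0,0.003],[0,0,0],0.3]
  ]
}}

```text
time_s: 21.1
position: [0.5926, 0.0373, 0.0759]
ee_rot: [0.907, -0.015, -0.421, -0.007]
contact_force: [-1.4, 0.3, -2.3]
opening: 0.0473
finger_force: 52.2
```

Emit:
{"name": "send_rows", "arguments": {
  "increments": [
    [[0.002,0,0.002],[0,0,0],0.3],
    [[0.003,0,0.003],[0,0,0],0.3],
    [[0.003,0,0.003],[0,0,0],0.3]
  ]
}}

```text
time_s: 21.48
position: [0.5926, 0.0372, 0.0758]
ee_rot: [0.907, -0.015, -0.42, -0.007]
contact_force: [1.3, 0.2, 5.9]
opening: 0.0476
finger_force: 52.6
```

Emit:
{"name": "send_rows", "arguments": {
  "increments": [
    [[0,0,0],[0,0,0],-0.2],
    [[0,0,0],[0,0,0],-0.6],
    [[0,0,0],[0,0,0],-0.6],
    [[0,0,0],[0,0,0],-0.6]
  ]
}}

```text
time_s: 21.98
position: [0.5923, 0.0373, 0.0734]
ee_rot: [0.907, -0.015, -0.421, -0.007]
contact_force: [0.2, 0.3, 0.2]
opening: 0.0683
finger_force: 0.0
```

Emit:
{"name": "send_rows", "arguments": {
  "increments": [
    [[-0.02,0,-0.017],[0,0,0],-0.6],
    [[-0.06,0,-0.05],[0,0,0],-0.6],
    [[-0.1,0,-0.084],[0,0,0],-0.6],
    [[-0.14,0,-0.12],[0,0,0],-0.6],
    [[-0.14,0,-0.12],[0,0,0],-0.6]
  ]
}}

```text
time_s: 22.6
position: [0.594, 0.0373, 0.1696]
ee_rot: [0.909, -0.015, -0.417, -0.007]
contact_force: [-0.7, 0.9, 1.0]
opening: 0.068
finger_force: 0.0
```

Run:
```python
from wp import *
s=ctrl.state();print(s["position"],s["opening"])
# halfway back to tool pitch ~70 over robot side, then look
seq([("back",(.42,-.10,.24),Tgrasp(0,75,-1))])
```

```text
[0.59396177 0.03727803 0.1695612 ] 0.06804680424778019
back [[-0.109, 0.095, 0.055], [-0.007, 0.749, -0.022]] rows 2.0 q [-0.1, 0.41, 1.15, -0.04, 2.06, 1.48] err 0.0000 0.0
back [[-0.123, 0.094, 0.011], [-0.007, 0.749, -0.022]] rows 2.0 q [-0.22, 0.02, 1.5, -0.02, 1.73, 1.36] err 0.0000 0.0
back [[-0.12, 0.093, -0.034], [-0.007, 0.749, -0.022]] rows 2.0 q [-0.45, -0.36, 1.8, 0.11, 1.47, 1.13] err 0.0000 0.0
```

Emit:
{"name": "send_rows", "arguments": {
  "increments": [
    [[-0.109,0.095,0.055],[-0.007,0.749,-0.022],-0.6],
    [[-0.109,0.095,0.055],[-0.007,0.749,-0.022],-0.6],
    [[-0.109,0.095,0.055],[-0.007,0.749,-0.022],-0.6],
    [[-0.109,0.095,0.055],[-0.007,0.749,-0.022],-0.6]
  ]
}}

```text
time_s: 23.1
position: [0.5353, -0.0082, 0.1899]
ee_rot: [0.97, -0.01, -0.244, -0.005]
contact_force: [-0.2, 0.0, 0.5]
opening: 0.0682
finger_force: 0.0
```

Emit:
{"name": "send_rows", "arguments": {
  "increments": [
    [[-0.123,0.094,0.011],[-0.007,0.749,-0.022],-0.6],
    [[-0.123,0.094,0.011],[-0.007,0.749,-0.022],-0.6],
    [[-0.123,0.094,0.011],[-0.007,0.749,-0.022],-0.6],
    [[-0.123,0.094,0.011],[-0.007,0.749,-0.022],-0.6]
  ]
}}

```text
time_s: 23.6
position: [0.4784, -0.0539, 0.214]
ee_rot: [0.998, -0.005, -0.06, -0.002]
contact_force: [-0.2, 0.5, -1.0]
opening: 0.0677
finger_force: 0.0
```

Emit:
{"name": "send_rows", "arguments": {
  "increments": [
    [[-0.12,0.093,-0.034],[-0.007,0.749,-0.022],-0.6],
    [[-0.12,0.093,-0.034],[-0.007,0.749,-0.022],-0.6],
    [[-0.12,0.093,-0.034],[-0.007,0.749,-0.022],-0.6],
    [[-0.12,0.093,-0.034],[-0.007,0.749,-0.022],-0.6]
  ]
}}

```text
time_s: 24.1
position: [0.4207, -0.1002, 0.2384]
ee_rot: [0.992, 0.0, 0.127, 0.0]
contact_force: [0.9, 0.2, 0.6]
opening: 0.0686
finger_force: 0.0
```

Run:
```python
from wp import *
c=ctrl.camera("top");im=c["color"]
for x in cups(c):print(*x)
cv2.imwrite("pics/afterA.png",np.vstack([cv2.resize(im[190:310,280:500,::-1],None,fx=3.5,fy=3.5,interpolation=cv2.INTER_CUBIC)]))
h=[(.4676,-.2446),12.9]
for a in(30,35,40,45,50):
  T=Tgrasp(h[1],a,-1);g=grasp_tcp(h[0],h[1],a);o=ik(g,T,seeds);o2=ik(g+[0,0,.1],T,seeds);print(a,o[0].round(2),o[1].round(4),o2[0].round(2),o2[1].round(4))
```

```text
[ 0.4676 -0.2447] 12.3 [0.048, 0.069]
[ 0.4945 -0.3615] 89.1 [0.034, 0.05]
30 [-1.16  0.14  2.18  1.28  1.09 -0.64] 0.0 [-1.16 -0.09  2.13  1.16  1.19 -0.35] 0.0
35 [-1.12  0.1   2.17  1.18  1.04 -0.51] 0.0 [-1.12 -0.11  2.1   1.06  1.16 -0.24] 0.0
40 [-1.08  0.06  2.14  1.07  1.   -0.39] 0.0 [-1.08 -0.13  2.07  0.95  1.14 -0.13] 0.0
45 [-1.03  0.03  2.12  0.96  0.97 -0.25] 0.0 [-1.03 -0.14  2.03  0.84  1.13 -0.02] 0.0
50 [-0.99  0.02  2.08  0.83  0.95 -0.11] 0.0 [-0.99 -0.15  2.    0.73  1.13  0.09] 0.0
```

View pics/afterA.png

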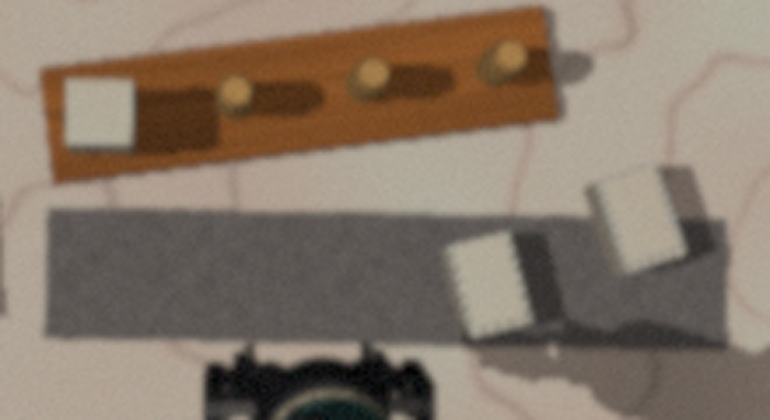

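Cup A sits on peg 0, at about (100,113) in this crop. Cups B (490,285) and C (646,220) remain. Next is cup B to peg 1.

Run:
```python
from wp import *
cx,h,a=(.4676,-.2447),12.7,42
g=grasp_tcp(cx,h,a);T=Tgrasp(h,a,-1);print(g)
seq([("pre",g+[0,0,.1],T),("grasp",g,T)])
```

```text
[ 0.4565918  -0.24718081  0.02465435]
pre [[0.006, 0.147, 0.119], [0.116, 0.581, -0.191]] rows 2.0 q [-0.78, -0.36, 1.98, 0.46, 1.2, 0.59] err 0.0000 0.0
pre [[-0.041, 0.152, 0.105], [0.116, 0.581, -0.191]] rows 2.4 q [-1.06, -0.14, 2.06, 0.91, 1.13, -0.08] err 0.0000 0.0
grasp [[-0.149, -0.0, 0.134], [-0.0, -0.0, 0.0]] rows 1.6 q [-1.06, 0.05, 2.13, 1.03, 0.98, -0.33] err 0.0000 0.0
```

Emit:
{"name": "send_rows", "arguments": {
  "increments": [
    [[0.006,0.147,0.119],[0.116,0.581,-0.191],-0.6],
    [[0.006,0.147,0.119],[0.116,0.581,-0.191],-0.6],
    [[0.006,0.147,0.119],[0.116,0.581,-0.191],-0.6],
    [[0.006,0.147,0.119],[0.116,0.581,-0.191],-0.6]
  ]
}}

```text
time_s: 24.65
position: [0.4385, -0.1738, 0.1818]
ee_rot: [0.962, 0.051, 0.269, -0.023]
contact_force: [0.9, 0.6, 0.8]
opening: 0.0683
finger_force: 0.0
```

Emit:
{"name": "send_rows", "arguments": {
  "increments": [
    [[-0.041,0.152,0.105],[0.116,0.581,-0.191],-0.6],
    [[-0.041,0.152,0.105],[0.116,0.581,-0.191],-0.6],
    [[-0.041,0.152,0.105],[0.116,0.581,-0.191],-0.6],
    [[-0.041,0.152,0.105],[0.116,0.581,-0.191],-0.6],
    [[-0.041,0.152,0.105],[0.116,0.581,-0.191],-0.6]
  ]
}}

```text
time_s: 25.28
position: [0.4567, -0.2467, 0.1262]
ee_rot: [0.908, 0.102, 0.405, -0.044]
contact_force: [-0.1, 0.3, 0.3]
opening: 0.0684
finger_force: 0.0
```

Run:
```python
from wp import *
c=ctrl.camera("top")
for x in cups(c):print(*x)
cx,h,a=(.4676,-.2447),12.7,42
g=grasp_tcp(cx,h,a);T=Tgrasp(h,a,-1)
seq([("grasp",g,T)])
```

```text
[ 0.4677 -0.2446] 13.2 [0.047, 0.069]
[ 0.4948 -0.3615] 89.1 [0.034, 0.05]
grasp [[-0.152, 0.0, 0.136], [0.002, -0.002, 0.007]] rows 1.6 q [-1.06, 0.05, 2.13, 1.03, 0.98, -0.33] err 0.0000 0.0
```

Emit:
{"name": "send_rows", "arguments": {
  "increments": [
    [[-0.05,0,0.045],[0,0,0.007],-0.6],
    [[-0.1,0,0.09],[0,0,0.007],-0.6],
    [[-0.13,0,0.115],[0,0,0.007],-0.6],
    [[-0.151,0,0.135],[0,0,0.007],-0.6],
    [[-0.151,0,0.135],[0,0,0.007],-0.6]
  ]
}}

```text
time_s: 25.95
position: [0.4556, -0.2463, 0.0234]
ee_rot: [0.908, 0.1, 0.404, -0.046]
contact_force: [0.1, -0.1, 0.7]
opening: 0.068
finger_force: 0.0
```

Emit:
{"name": "send_rows", "arguments": {
  "increments": [
    [[0,0,0],[0,0,0],0.3],
    [[0,0,0],[0,0,0],0.3],
    [[0,0,0],[0,0,0],0.3],
    [[0,0,0],[0,0,0],0.3],
    [[0,0,0],[0,0,0],0.3]
  ],
  "squeeze": 50
}}

```text
time_s: 26.58
position: [0.4559, -0.2481, 0.0248]
ee_rot: [0.907, 0.099, 0.406, -0.044]
contact_force: [0.1, 0.3, 6.1]
opening: 0.0473
finger_force: 51.5
```

Run:
```python
from wp import *
s=ctrl.state();print(s["position"],s["finger_force"],s["opening"])
a=42;pg=(.6062,-.0611)
az=np.degrees(np.arctan2(pg[1]-.057,pg[0]))
p1,T1=place(pg,az,a,-1,.16);p2,_=place(pg,az,a,-1,.064)
m=s["position"]+[0,0,.10]
seq([("lift",m,R.from_quat(s["ee_rot"])),("rot",p1,T1),("lower",p2,T1)])
```

```text
[ 0.45585618 -0.2480982   0.02484101] 51.468878388404846 0.04731178508117024
lift [[0.149, 0.0, -0.133], [0.0, 0.0, 0.0]] rows 1.6 q [-1.07, -0.14, 2.06, 0.91, 1.13, -0.08] err 0.0000 0.0
rot [[0.079, -0.076, 0.053], [-0.012, -0.775, 0.227]] rows 2.6 q [-0.71, -0.11, 1.85, 0.4, 1.16, 0.63] err 0.0000 0.0
rot [[0.084, -0.085, 0.021], [-0.012, -0.775, 0.227]] rows 2.2 q [-0.44, 0.11, 1.54, 0.1, 1.48, 1.11] err 0.0000 0.0
rot [[0.075, -0.095, -0.011], [-0.012, -0.775, 0.227]] rows 2.2 q [-0.28, 0.42, 1.17, -0.0, 1.9, 1.37] err 0.0000 0.0
rot [[0.055, -0.102, -0.037], [-0.012, -0.775, 0.227]] rows 2.2 q [-0.19, 0.75, 0.77, -0.0, 2.35, 1.57] err 0.0000 0.0
lower [[0.128, 0.0, 0.143], [0.0, 0.0, 0.0]] rows 1.5 q [-0.19, 0.81, 0.87, -0.0, 2.19, 1.57] err 0.0000 0.0
```

Emit:
{"name": "send_rows", "arguments": {
  "increments": [
    [[0.05,0,-0.045],[0,0,0],0.3],
    [[0.1,0,-0.09],[0,0,0],0.3],
    [[0.15,0,-0.134],[0,0,0],0.3],
    [[0.179,0,-0.16],[0,0,0],0.3],
    [[0.179,0,-0.16],[0,0,0],0.3]
  ]
}}

```text
time_s: 27.2
position: [0.4554, -0.2482, 0.1442]
ee_rot: [0.908, 0.099, 0.405, -0.043]
contact_force: [-0.5, -0.1, -1.5]
opening: 0.0473
finger_force: 51.7
```

Emit:
{"name": "send_rows", "arguments": {
  "increments": [
    [[0.026,-0.025,0.018],[-0.004,-0.26,0.076],0.3],
    [[0.053,-0.05,0.036],[-0.008,-0.52,0.15],0.3],
    [[0.079,-0.076,0.053],[-0.012,-0.775,0.227],0.3],
    [[0.079,-0.076,0.053],[-0.012,-0.775,0.227],0.3]
  ]
}}

```text
time_s: 27.7
position: [0.4938, -0.1987, 0.1547]
ee_rot: [0.973, 0.056, 0.219, -0.046]
contact_force: [0.2, -0.3, -1.9]
opening: 0.0476
finger_force: 51.8
```

Emit:
{"name": "send_rows", "arguments": {
  "increments": [
    [[0.028,-0.028,0.007],[-0.004,-0.26,0.076],0.3],
    [[0.056,-0.056,0.014],[-0.008,-0.52,0.15],0.3],
    [[0.084,-0.085,0.021],[-0.012,-0.775,0.227],0.3],
    [[0.084,-0.085,0.021],[-0.012,-0.775,0.227],0.3]
  ]
}}

```text
time_s: 28.2
position: [0.5297, -0.1529, 0.1635]
ee_rot: [0.999, 0.007, 0.024, -0.045]
contact_force: [-0.5, 1.0, -1.5]
opening: 0.0472
finger_force: 51.8
```

Emit:
{"name": "send_rows", "arguments": {
  "increments": [
    [[0.025,-0.032,-0.004],[-0.004,-0.26,0.076],0.3],
    [[0.05,-0.063,-0.007],[-0.008,-0.52,0.15],0.3],
    [[0.075,-0.095,-0.011],[-0.012,-0.775,0.227],0.3],
    [[0.075,-0.095,-0.011],[-0.012,-0.775,0.227],0.3]
  ]
}}

```text
time_s: 28.7
position: [0.5655, -0.1066, 0.1729]
ee_rot: [0.983, -0.042, -0.173, -0.042]
contact_force: [-0.0, -0.2, -2.0]
opening: 0.0473
finger_force: 51.9
```

Emit:
{"name": "send_rows", "arguments": {
  "increments": [
    [[0.018,-0.034,-0.012],[-0.004,-0.26,0.076],0.3],
    [[0.037,-0.068,-0.025],[-0.008,-0.52,0.15],0.3],
    [[0.055,-0.102,-0.037],[-0.012,-0.775,0.227],0.3],
    [[0.055,-0.102,-0.037],[-0.012,-0.775,0.227],0.3],
    [[0.055,-0.102,-0.037],[-0.012,-0.775,0.227],0.3]
  ]
}}

```text
time_s: 29.32
position: [0.6017, -0.061, 0.1892]
ee_rot: [0.929, -0.09, -0.358, -0.036]
contact_force: [-1.2, -0.6, -1.2]
opening: 0.0476
finger_force: 51.9
```

Run:
```python
from wp import *
s=ctrl.state();print(s["finger_force"],s["opening"])
pg=(.6062,-.0611);a=42
az=np.degrees(np.arctan2(pg[1]-.057,pg[0]))
p,T1=place(pg,az,a,-1,.13);p1,_=place(pg,az,a,-1,.08);p2,_=place(pg,az,a,-1,.062)
seq([("mid",p,T1),("lower1",p1,T1),("low2",p2,T1)])
```

```text
51.94887802004814 0.047551878178405164
mid [[0.066, -0.001, 0.07], [-0.004, 0.006, 0.001]] rows 0.8 q [-0.19, 0.77, 0.81, -0.0, 2.3, 1.57] err 0.0000 0.0
lower1 [[0.067, 0.0, 0.074], [-0.0, -0.0, 0.0]] rows 0.8 q [-0.19, 0.8, 0.86, -0.0, 2.22, 1.57] err 0.0000 0.0
low2 [[0.024, 0.0, 0.027], [0.0, 0.0, 0.0]] rows 0.3 q [-0.19, 0.81, 0.87, -0.0, 2.19, 1.57] err 0.0000 0.0
```

Emit:
{"name": "send_rows", "arguments": {
  "increments": [
    [[0.02,0,0.022],[0,0,0],0.3],
    [[0.045,0,0.05],[0,0,0],0.3],
    [[0.066,-0.001,0.07],[-0.004,0.006,0.001],0.3],
    [[0.066,-0.001,0.07],[-0.004,0.006,0.001],0.3]
  ]
}}

```text
time_s: 29.82
position: [0.6027, -0.059, 0.1389]
ee_rot: [0.929, -0.089, -0.359, -0.034]
contact_force: [-0.3, 0.5, -1.6]
opening: 0.0476
finger_force: 51.9
```

Emit:
{"name": "send_rows", "arguments": {
  "increments": [
    [[0.017,0,0.019],[0,0,0],0.3],
    [[0.034,0,0.038],[0,0,0],0.3],
    [[0.05,0,0.056],[0,0,0],0.3],
    [[0.067,0,0.074],[0,0,0],0.3],
    [[0.067,0,0.074],[0,0,0],0.3]
  ]
}}

```text
time_s: 30.45
position: [0.6031, -0.0592, 0.0893]
ee_rot: [0.929, -0.089, -0.358, -0.034]
contact_force: [-0.0, -0.4, -0.3]
opening: 0.0473
finger_force: 51.9
```

Emit:
{"name": "send_rows", "arguments": {
  "increments": [
    [[0.008,0,0.009],[0,0,0],0.3],
    [[0.016,0,0.018],[0,0,0],0.3],
    [[0.02,0,0.022],[0,0,0],0.3],
    [[0.022,0,0.024],[0,0,0],0.3],
    [[0.022,0,0.024],[0,0,0],0.3]
  ]
}}

```text
time_s: 31.08
position: [0.6038, -0.0593, 0.0772]
ee_rot: [0.929, -0.089, -0.357, -0.034]
contact_force: [-1.5, -0.1, 5.8]
opening: 0.0474
finger_force: 52.4
```

Contact came at the seated height. Releasing and backing off.

Emit:
{"name": "send_rows", "arguments": {
  "increments": [
    [[0,0,0],[0,0,0],-0.2],
    [[0,0,0],[0,0,0],-0.6],
    [[0,0,0],[0,0,0],-0.6],
    [[0,0,0],[0,0,0],-0.6]
  ]
}}

```text
time_s: 31.58
position: [0.6038, -0.0593, 0.0746]
ee_rot: [0.929, -0.089, -0.357, -0.034]
contact_force: [-0.5, 0.6, 0.7]
opening: 0.0682
finger_force: 0.0
```

Emit:
{"name": "send_rows", "arguments": {
  "increments": [
    [[-0.02,0,-0.022],[0,0,0],-0.6],
    [[-0.055,0,-0.06],[0,0,0],-0.6],
    [[-0.09,0,-0.1],[0,0,0],-0.6],
    [[-0.134,0,-0.149],[0,0,0],-0.6],
    [[-0.134,0,-0.149],[0,0,0],-0.6]
  ]
}}

```text
time_s: 32.2
position: [0.6052, -0.0594, 0.1798]
ee_rot: [0.931, -0.089, -0.353, -0.034]
contact_force: [-0.1, -0.7, 0.9]
opening: 0.068
finger_force: 0.0
```

Run:
```python
from wp import *
print(ctrl.state()["position"])
seq([("back",(.42,-.16,.24),Tgrasp(0,70,-1))])
```

```text
[ 0.60517678 -0.05941923  0.17975276]
back [[-0.108, 0.089, 0.042], [-0.025, 0.714, -0.131]] rows 1.9 q [-0.26, 0.36, 1.18, -0.03, 1.97, 1.43] err 0.0000 0.0
back [[-0.121, 0.081, 0.002], [-0.025, 0.714, -0.131]] rows 1.9 q [-0.38, -0.01, 1.52, 0.02, 1.65, 1.25] err 0.0000 0.0
back [[-0.119, 0.074, -0.041], [-0.025, 0.714, -0.131]] rows 1.9 q [-0.63, -0.37, 1.82, 0.21, 1.41, 0.93] err 0.0000 0.0
```

Emit:
{"name": "send_rows", "arguments": {
  "increments": [
    [[-0.108,0.089,0.042],[-0.025,0.714,-0.131],-0.6],
    [[-0.108,0.089,0.042],[-0.025,0.714,-0.131],-0.6],
    [[-0.108,0.089,0.042],[-0.025,0.714,-0.131],-0.6]
  ]
}}

```text
time_s: 32.58
position: [0.5399, -0.0926, 0.1967]
ee_rot: [0.98, -0.062, -0.185, -0.023]
contact_force: [-0.4, -0.5, 1.0]
opening: 0.068
finger_force: 0.0
```

Emit:
{"name": "send_rows", "arguments": {
  "increments": [
    [[-0.121,0.081,0.002],[-0.025,0.714,-0.131],-0.6],
    [[-0.121,0.081,0.002],[-0.025,0.714,-0.131],-0.6],
    [[-0.121,0.081,0.002],[-0.025,0.714,-0.131],-0.6]
  ]
}}

```text
time_s: 32.95
position: [0.4791, -0.1259, 0.2162]
ee_rot: [0.999, -0.032, -0.008, -0.012]
contact_force: [0.6, -0.9, 0.2]
opening: 0.0684
finger_force: 0.0
```

Emit:
{"name": "send_rows", "arguments": {
  "increments": [
    [[-0.119,0.074,-0.041],[-0.025,0.714,-0.131],-0.6],
    [[-0.119,0.074,-0.041],[-0.025,0.714,-0.131],-0.6],
    [[-0.119,0.074,-0.041],[-0.025,0.714,-0.131],-0.6],
    [[-0.119,0.074,-0.041],[-0.025,0.714,-0.131],-0.6]
  ]
}}

```text
time_s: 33.45
position: [0.4208, -0.16, 0.2378]
ee_rot: [0.986, -0.0, 0.17, -0.0]
contact_force: [0.9, -0.2, 0.0]
opening: 0.0685
finger_force: 0.0
```

Run:
```python
from wp import *
c=ctrl.camera("top");im=c["color"]
a=cv2.resize(im[190:290,280:500,::-1],(660,300),interpolation=cv2.INTER_CUBIC)
b=cv2.resize(im[230:275,435:495,::-1],(400,300),interpolation=cv2.INTER_CUBIC)
cv2.imwrite("pics/afterB.png",np.vstack([a,np.hstack([b,np.zeros((300,260,3),np.uint8)])]))
```

```text
(no output)
```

View pics/afterB.png

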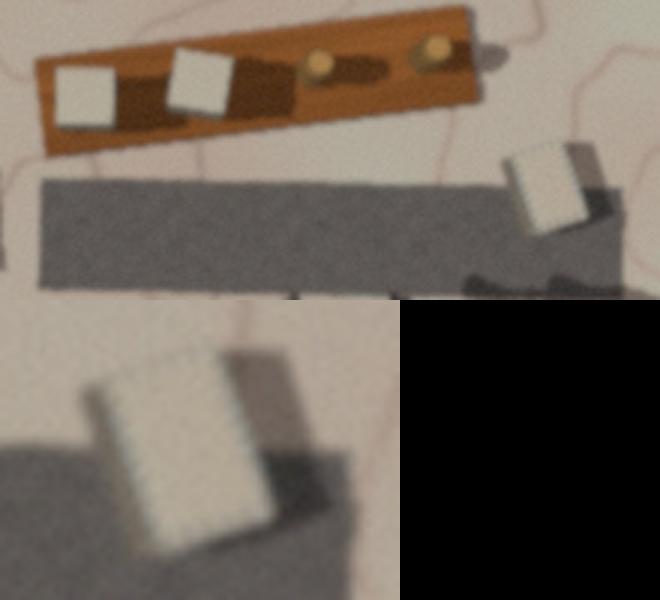

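Two cups hang. Cup C's top face has corners at about (105,85), (215,50), (278,218) and (163,255) in the lower crop (scale 6.67).

Run:
```python
from wp import *
c=ctrl.camera("top")
b=np.array([p2w(c,((u+.5)/6.6667-.5+435,(v+.5)/6.6667-.5+230),.052)[:2] for u,v in((105,85),(215,50),(278,218),(163,255))])
cx=b.mean(0);d=(b[0]+b[1]-b[2]-b[3])/2;h=np.degrees(np.arctan2(d[1],d[0]));print(cx,h,np.linalg.norm(np.diff(b,axis=0),axis=1))
for a in(30,35,40,45):
  T=Tgrasp(h,a,-1);g=grasp_tcp(cx,h,a);print(a,[ (o[0].round(2).tolist(),round(o[1],4)) for o in(ik(g,T,seeds),ik(g+[0,0,.1],T,seeds))])
a=40;g=grasp_tcp(cx,h,a);T=Tgrasp(h,a,-1);print(g)
seq([("pre",g+[0,0,.1],T),("grasp",g,T)])
```

```text
[ 0.5129722  -0.35953854] 17.7349036098961 [0.04498068 0.0691187  0.04689631]
30 [([-1.18, 0.39, 1.84, 1.19, 1.2, -0.56], np.float64(0.0)), ([-1.18, 0.22, 1.8, 1.12, 1.28, -0.36], np.float64(0.0))]
35 [([-1.15, 0.36, 1.83, 1.1, 1.15, -0.47], np.float64(0.0)), ([-1.15, 0.2, 1.78, 1.03, 1.25, -0.28], np.float64(0.0))]
40 [([-1.12, 0.33, 1.81, 1.0, 1.12, -0.38], np.float64(0.0)), ([-1.12, 0.18, 1.75, 0.93, 1.24, -0.19], np.float64(0.0))]
45 [([-1.08, 0.3, 1.79, 0.9, 1.09, -0.28], np.float64(0.0)), ([-1.08, 0.16, 1.72, 0.83, 1.22, -0.11], np.float64(0.0))]
[ 0.50233326 -0.362941    0.02478606]
pre [[0.039, 0.203, 0.133], [0.177, 0.527, -0.257]] rows 2.1 q [-0.93, -0.17, 1.86, 0.58, 1.22, 0.35] err 0.0000 0.0
pre [[-0.022, 0.216, 0.117], [0.177, 0.527, -0.257]] rows 2.0 q [-1.12, 0.18, 1.75, 0.93, 1.24, -0.19] err 0.0000 0.0
grasp [[-0.153, 0.0, 0.129], [0.0, 0.0, 0.0]] rows 1.6 q [-1.12, 0.33, 1.81, 1.0, 1.12, -0.38] err 0.0000 0.0
```

Emit:
{"name": "send_rows", "arguments": {
  "increments": [
    [[0.039,0.203,0.133],[0.177,0.527,-0.257],-0.6],
    [[0.039,0.203,0.133],[0.177,0.527,-0.257],-0.6],
    [[0.039,0.203,0.133],[0.177,0.527,-0.257],-0.6],
    [[0.039,0.203,0.133],[0.177,0.527,-0.257],-0.6]
  ]
}}

```text
time_s: 34.05
position: [0.4606, -0.262, 0.1788]
ee_rot: [0.952, 0.069, 0.296, -0.035]
contact_force: [-0.3, 1.0, -0.4]
opening: 0.0683
finger_force: 0.0
```

Emit:
{"name": "send_rows", "arguments": {
  "increments": [
    [[-0.022,0.216,0.117],[0.177,0.527,-0.257],-0.6],
    [[-0.022,0.216,0.117],[0.177,0.527,-0.257],-0.6],
    [[-0.022,0.216,0.117],[0.177,0.527,-0.257],-0.6],
    [[-0.022,0.216,0.117],[0.177,0.527,-0.257],-0.6],
    [[-0.022,0.216,0.117],[0.177,0.527,-0.257],-0.6]
  ]
}}

```text
time_s: 34.67
position: [0.5018, -0.3621, 0.1276]
ee_rot: [0.895, 0.142, 0.418, -0.063]
contact_force: [-0.3, -0.0, -0.5]
opening: 0.0682
finger_force: 0.0
```

Emit:
{"name": "send_rows", "arguments": {
  "increments": [
    [[-0.05,0,0.042],[0,0,0],-0.6],
    [[-0.1,0,0.085],[0,0,0],-0.6],
    [[-0.13,0,0.11],[0,0,0],-0.6],
    [[-0.153,0,0.129],[0,0,0],-0.6],
    [[-0.153,0,0.129],[0,0,0],-0.6]
  ]
}}

```text
time_s: 35.3
position: [0.5008, -0.3625, 0.0238]
ee_rot: [0.896, 0.139, 0.418, -0.065]
contact_force: [0.1, 1.2, 0.3]
opening: 0.0683
finger_force: 0.0
```

Emit:
{"name": "send_rows", "arguments": {
  "increments": [
    [[0,0,0],[0,0,0],0.3],
    [[0,0,0],[0,0,0],0.3],
    [[0,0,0],[0,0,0],0.3],
    [[0,0,0],[0,0,0],0.3],
    [[0,0,0],[0,0,0],0.3]
  ],
  "squeeze": 50
}}

```text
time_s: 35.92
position: [0.5012, -0.364, 0.0252]
ee_rot: [0.895, 0.139, 0.418, -0.064]
contact_force: [-1.4, -1.4, 5.8]
opening: 0.0476
finger_force: 51.8
```

Run:
```python
from wp import *
s=ctrl.state();print(s["position"],s["finger_force"],s["opening"])
a=40;pg=(.6295,-.259)
for k,pg in((2,(.617,-.1596)),(3,(.6295,-.259))):
  az=np.degrees(np.arctan2(pg[1]-.057,pg[0]))
  p1,T1=place(pg,az,a,-1,.18);p2,_=place(pg,az,a,-1,.064)
  m=s["position"]+[0,0,.12]
  print(k);seq([("lift",m,R.from_quat(s["ee_rot"])),("rot",p1,T1),("lower",p2,T1)])
c=ctrl.camera("top");a_=cv2.resize(c["color"][230:290,420:500,::-1],(400,300));c=ctrl.camera("scene");b=cv2.resize(c["color"][200:290,100:220,::-1],(400,300))
cv2.imwrite("pics/gC.png",np.hstack([a_,b]))
```

```text
[ 0.50120931 -0.36403241  0.02518198] 51.83549523353577 0.047616559220054845
2
lift [[0.184, 0.001, -0.154], [0.0, 0.0, 0.0]] rows 1.9 q [-1.12, 0.15, 1.74, 0.92, 1.26, -0.16] err 0.0000 0.0
rot [[0.072, -0.081, 0.05], [-0.03, -0.757, 0.356]] rows 2.3 q [-0.86, 0.11, 1.6, 0.48, 1.27, 0.47] err 0.0000 0.0
rot [[0.07, -0.094, 0.021], [-0.03, -0.757, 0.356]] rows 2.2 q [-0.61, 0.25, 1.35, 0.16, 1.55, 0.98] err 0.0000 0.0
rot [[0.055, -0.106, -0.004], [-0.03, -0.757, 0.356]] rows 2.2 q [-0.44, 0.5, 1.02, 0.02, 1.95, 1.31] err 0.0000 0.0
rot [[0.031, -0.113, -0.022], [-0.03, -0.757, 0.356]] rows 2.2 q [-0.34, 0.8, 0.64, -0.0, 2.4, 1.57] err 0.0000 0.0
lower [[0.149, 0.0, 0.178], [-0.0, 0.0, 0.0]] rows 1.9 q [-0.34, 0.86, 0.78, -0.0, 2.2, 1.57] err 0.0000 0.0
3
lift [[0.184, 0.001, -0.154], [0.0, 0.0, 0.0]] rows 1.9 q [-1.12, 0.15, 1.74, 0.92, 1.26, -0.16] err 0.0000 0.0
rot [[0.066, -0.032, 0.043], [-0.036, -0.744, 0.426]] rows 2.3 q [-0.88, 0.15, 1.56, 0.49, 1.29, 0.48] err 0.0000 0.0
rot [[0.069, -0.047, 0.017], [-0.036, -0.744, 0.426]] rows 2.3 q [-0.68, 0.32, 1.26, 0.18, 1.58, 0.98] err 0.0000 0.0
rot [[0.059, -0.061, -0.008], [-0.036, -0.744, 0.426]] rows 2.3 q [-0.55, 0.59, 0.88, 0.03, 2.0, 1.3] err 0.0000 0.0
rot [[0.038, -0.071, -0.028], [-0.036, -0.744, 0.426]] rows 2.3 q [-0.47, 0.95, 0.39, -0.01, 2.5, 1.56] err 0.0000 0.0
lower [[0.149, 0.0, 0.178], [-0.0, -0.0, 0.0]] rows 1.9 q [-0.47, 0.98, 0.57, -0.01, 2.29, 1.56] err 0.0000 0.0
```

View pics/gC.png

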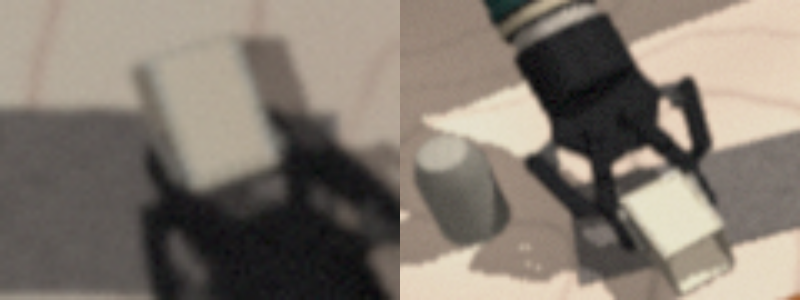

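Cup C is gripped squarely, with the shaker clear. I'll lift it, turn it and carry it to peg 3.

Emit:
{"name": "send_rows", "arguments": {
  "increments": [
    [[0.05,0,-0.042],[0,0,0],0.3],
    [[0.1,0,-0.084],[0,0,0],0.3],
    [[0.15,0,-0.126],[0,0,0],0.3],
    [[0.184,0,-0.154],[0,0,0],0.3],
    [[0.184,0,-0.154],[0,0,0],0.3]
  ]
}}

```text
time_s: 36.65
position: [0.5011, -0.3634, 0.1449]
ee_rot: [0.896, 0.14, 0.418, -0.063]
contact_force: [-0.1, -0.3, -1.4]
opening: 0.0476
finger_force: 51.6
```

Emit:
{"name": "send_rows", "arguments": {
  "increments": [
    [[0.022,-0.011,0.014],[-0.012,-0.248,0.142],0.3],
    [[0.044,-0.021,0.029],[-0.024,-0.496,0.284],0.3],
    [[0.066,-0.032,0.043],[-0.036,-0.744,0.426],0.3],
    [[0.066,-0.032,0.043],[-0.036,-0.744,0.426],0.3]
  ]
}}

```text
time_s: 37.15
position: [0.5336, -0.3349, 0.1549]
ee_rot: [0.967, 0.052, 0.237, -0.074]
contact_force: [-0.2, 1.0, 0.0]
opening: 0.0476
finger_force: 51.6
```

Emit:
{"name": "send_rows", "arguments": {
  "increments": [
    [[0.023,-0.016,0.006],[-0.012,-0.248,0.142],0.3],
    [[0.046,-0.031,0.011],[-0.024,-0.496,0.284],0.3],
    [[0.069,-0.047,0.017],[-0.036,-0.744,0.426],0.3],
    [[0.069,-0.047,0.017],[-0.036,-0.744,0.426],0.3]
  ]
}}

```text
time_s: 37.65
position: [0.5638, -0.3087, 0.1636]
ee_rot: [0.995, -0.041, 0.045, -0.081]
contact_force: [0.0, -0.3, -1.5]
opening: 0.0475
finger_force: 51.6
```

Emit:
{"name": "send_rows", "arguments": {
  "increments": [
    [[0.02,-0.02,-0.003],[-0.012,-0.248,0.142],0.3],
    [[0.04,-0.041,-0.005],[-0.024,-0.496,0.284],0.3],
    [[0.059,-0.061,-0.008],[-0.036,-0.744,0.426],0.3],
    [[0.059,-0.061,-0.008],[-0.036,-0.744,0.426],0.3]
  ]
}}

```text
time_s: 38.15
position: [0.5942, -0.2829, 0.1724]
ee_rot: [0.976, -0.131, -0.15, -0.083]
contact_force: [0.1, -0.0, -0.9]
opening: 0.0477
finger_force: 51.6
```

Emit:
{"name": "send_rows", "arguments": {
  "increments": [
    [[0.013,-0.024,-0.009],[-0.012,-0.248,0.142],0.3],
    [[0.026,-0.048,-0.018],[-0.024,-0.496,0.284],0.3],
    [[0.038,-0.071,-0.028],[-0.036,-0.744,0.426],0.3],
    [[0.038,-0.071,-0.028],[-0.036,-0.744,0.426],0.3],
    [[0.038,-0.071,-0.028],[-0.036,-0.744,0.426],0.3]
  ]
}}

```text
time_s: 38.78
position: [0.6244, -0.2577, 0.1898]
ee_rot: [0.914, -0.216, -0.334, -0.08]
contact_force: [0.0, 0.2, -0.8]
opening: 0.0476
finger_force: 51.7
```

Run:
```python
from wp import *
s=ctrl.state();print(s["finger_force"],s["opening"])
pg=(.6295,-.259);a=40
az=np.degrees(np.arctan2(pg[1]-.057,pg[0]))
p,T1=place(pg,az,a,-1,.13);p1,_=place(pg,az,a,-1,.08);p2,_=place(pg,az,a,-1,.062)
seq([("mid",p,T1),("lower1",p1,T1),("low2",p2,T1)])
```

```text
51.69641509652138 0.04764501514159109
mid [[0.066, -0.002, 0.072], [-0.004, 0.004, 0.002]] rows 0.8 q [-0.47, 0.95, 0.48, -0.01, 2.4, 1.56] err 0.0000 0.0
lower1 [[0.064, 0.0, 0.077], [0.0, 0.0, 0.0]] rows 0.8 q [-0.47, 0.97, 0.55, -0.01, 2.32, 1.56] err 0.0000 0.0
low2 [[0.023, 0.0, 0.028], [0.0, 0.0, 0.0]] rows 0.3 q [-0.47, 0.98, 0.57, -0.01, 2.29, 1.56] err 0.0000 0.0
```

Emit:
{"name": "send_rows", "arguments": {
  "increments": [
    [[0.02,0,0.022],[0,0,0],0.3],
    [[0.045,0,0.05],[0,0,0],0.3],
    [[0.066,0,0.072],[-0.004,0.004,0.002],0.3],
    [[0.066,0,0.072],[-0.004,0.004,0.002],0.3]
  ]
}}

```text
time_s: 39.28
position: [0.6266, -0.2567, 0.138]
ee_rot: [0.913, -0.216, -0.336, -0.079]
contact_force: [0.4, 0.1, -1.1]
opening: 0.0476
finger_force: 51.7
```

Emit:
{"name": "send_rows", "arguments": {
  "increments": [
    [[0.016,0,0.019],[0,0,0],0.3],
    [[0.032,0,0.038],[0,0,0],0.3],
    [[0.048,0,0.058],[0,0,0],0.3],
    [[0.064,0,0.077],[0,0,0],0.3],
    [[0.064,0,0.077],[0,0,0],0.3]
  ]
}}

```text
time_s: 39.9
position: [0.6265, -0.2569, 0.0885]
ee_rot: [0.914, -0.216, -0.335, -0.079]
contact_force: [-0.2, -0.3, -1.1]
opening: 0.0476
finger_force: 51.7
```

Emit:
{"name": "send_rows", "arguments": {
  "increments": [
    [[0.008,0,0.009],[0,0,0],0.3],
    [[0.015,0,0.018],[0,0,0],0.3],
    [[0.019,0,0.022],[0,0,0],0.3],
    [[0.021,0,0.025],[0,0,0],0.3],
    [[0.021,0,0.025],[0,0,0],0.3]
  ]
}}

```text
time_s: 40.52
position: [0.6273, -0.2573, 0.0787]
ee_rot: [0.915, -0.217, -0.333, -0.078]
contact_force: [0.3, -0.5, 9.2]
opening: 0.0474
finger_force: 52.6
```

Seated. Releasing, going up and backing off clear.

Emit:
{"name": "send_rows", "arguments": {
  "increments": [
    [[0,0,0],[0,0,0],-0.2],
    [[0,0,0],[0,0,0],-0.6],
    [[0,0,0],[0,0,0],-0.6],
    [[0,0,0],[0,0,0],-0.6]
  ]
}}

```text
time_s: 41.02
position: [0.627, -0.2571, 0.0738]
ee_rot: [0.914, -0.217, -0.334, -0.078]
contact_force: [-0.6, 0.5, 0.1]
opening: 0.0684
finger_force: 0.0
```

Emit:
{"name": "send_rows", "arguments": {
  "increments": [
    [[-0.02,0,-0.022],[0,0,0],-0.6],
    [[-0.055,0,-0.06],[0,0,0],-0.6],
    [[-0.09,0,-0.1],[0,0,0],-0.6],
    [[-0.13,0,-0.15],[0,0,0],-0.6],
    [[-0.13,0,-0.15],[0,0,0],-0.6]
  ]
}}

```text
time_s: 41.65
position: [0.6268, -0.2568, 0.1784]
ee_rot: [0.916, -0.217, -0.33, -0.077]
contact_force: [-0.9, 0.2, 1.4]
opening: 0.0682
finger_force: 0.0
```

Run:
```python
from wp import *
print(ctrl.state()["position"])
seq([("back",(.36,-.2,.30),Tgrasp(-20,80,-1))])
```

```text
[ 0.6267533  -0.25681749  0.178393  ]
back [[-0.281, 0.069, 0.075], [-0.029, 0.864, -0.116]] rows 2.9 q [-0.53, 0.25, 1.21, -0.02, 1.93, 1.44] err 0.0000 0.0
back [[-0.29, 0.052, -0.05], [-0.029, 0.864, -0.116]] rows 2.5 q [-0.69, -0.35, 1.66, 0.06, 1.67, 1.24] err 0.0000 0.0
```

Emit:
{"name": "send_rows", "arguments": {
  "increments": [
    [[-0.281,0.069,0.075],[-0.029,0.864,-0.116],-0.6],
    [[-0.281,0.069,0.075],[-0.029,0.864,-0.116],-0.6],
    [[-0.281,0.069,0.075],[-0.029,0.864,-0.116],-0.6],
    [[-0.281,0.069,0.075],[-0.029,0.864,-0.116],-0.6]
  ]
}}

```text
time_s: 42.15
position: [0.4859, -0.2247, 0.2398]
ee_rot: [0.971, -0.2, -0.127, -0.032]
contact_force: [0.7, -0.7, 0.4]
opening: 0.0684
finger_force: 0.0
```

Emit:
{"name": "send_rows", "arguments": {
  "increments": [
    [[-0.29,0.052,-0.05],[-0.029,0.864,-0.116],-0.6],
    [[-0.29,0.052,-0.05],[-0.029,0.864,-0.116],-0.6],
    [[-0.29,0.052,-0.05],[-0.029,0.864,-0.116],-0.6],
    [[-0.29,0.052,-0.05],[-0.029,0.864,-0.116],-0.6],
    [[-0.29,0.052,-0.05],[-0.029,0.864,-0.116],-0.6]
  ]
}}

```text
time_s: 42.78
position: [0.3604, -0.2003, 0.2967]
ee_rot: [0.981, -0.173, 0.081, 0.013]
contact_force: [0.5, 0.1, 0.4]
opening: 0.0681
finger_force: 0.0
```

Run:
```python
from wp import *
c=ctrl.camera("top");im=c["color"]
P=np.array(pegs(c));
g=cv2.resize(cv2.cvtColor(im,cv2.COLOR_RGB2GRAY)[190:250,285:455],None,fx=4,fy=4,interpolation=cv2.INTER_CUBIC)
for p in P:
    u,v=w2p(c,(p[0],p[1],.099));U,V=int((u-285)*4),int((v-190)*4);w=g[max(0,V-60):V+60,max(0,U-60):U+60]
    m=cv2.morphologyEx((w>135).astype(np.uint8),cv2.MORPH_OPEN,np.ones((25,25),np.uint8));yy,xx=np.nonzero(m)
    if len(xx)>1500:
        q=p2w(c,((xx.mean()+max(0,U-60))/4+285,(yy.mean()+max(0,V-60))/4+190),.099);print("cup-peg mm",((q-p)[:2]*1000).round(1),len(xx))
a=cv2.resize(im[180:300,140:500,::-1],(792,264),interpolation=cv2.INTER_CUBIC)
b=cv2.resize(ctrl.camera("scene")["color"][150:310,100:500,::-1],(792,317),interpolation=cv2.INTER_CUBIC)
cv2.imwrite("pics/end.png",np.vstack([a,b]))
```

```text
cup-peg mm [-1.1  0.6] 5478
cup-peg mm [-1.3  2.1] 5201
cup-peg mm [-1.9  1.9] 4994
```

View pics/end.png

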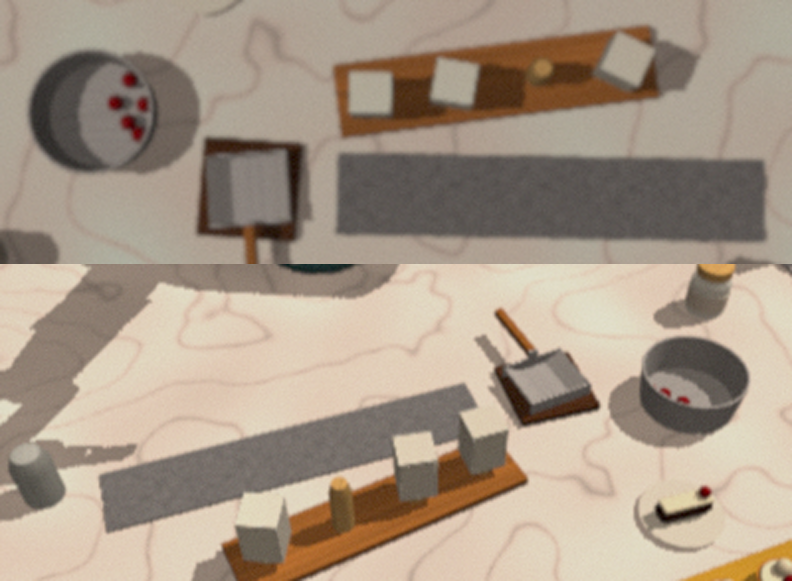

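All three cups hang upright on pegs 0, 1 and 3, within 3 mm of the peg axes. The boat is on its board, the 5 cherries are in the tub, the bystanders are untouched and the mat is clear.

```bash
python3 -c "
from cell import ctrl
print(ctrl.hand_in())"
```

```text
the job is handed in; nothing more can be done
None
```

I handed the job in; the hand-in call returned no verdict, but the last pictures show all 5 cherries in the tub, the boat level on its board, the three cups mouth down on pegs 0, 1 and 3, and the eclair plate, jar and shaker where they were.

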